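Tighten a laminating press crosswise

TASK

Tighten the four wing nuts of the laminating press evenly in two crosswise passes, each time one nut, then the diagonally opposite one, then the other two. In the first pass turn every nut clockwise only until its foot just bites on the board; in the second give every nut about a further eighth of a turn (45 degrees), without overtightening any. Leave the board level and the tools lying around the press where they are.

Things in the scene. Friction and masses are not known exactly. Their poses are not given: they have to be found in the camera images.
- press: fixed laminating press: plywood base board 240 x 220 x 20 mm (x, y, z) on the bench, a stack of glued blanks 112 x 92 x 24 mm in its middle and four upright 8 mm studs at x = +-75 mm, y = +-65 mm. Origin: centre of the underside of the base board, on the bench top; z up. The press stands at a different place and yaw each time.
- board_top (a point): centre of the top face of the loose wooden pressing board, 210 x 190 x 16 mm (x, y, z), which lies on the blanks and is threaded over the four studs. Its top face is 60 mm above the bench. It is a little loose on the studs, and the feet of the four nuts clamp it. Axes parallel to the press.
- nut_a: Steel wing nut on the stud at the -x +y corner of the press, diagonally opposite nut_c. Shape of all four: two wings form one upright bar 46 mm long (nut's own x), 11 mm thick (own y), 15 to 49 mm above the origin; below it a collar 23 mm wide (10 to 15 mm), then a sprung flat foot 52 mm wide (0 to 4 mm). Origin: on the axis, at the underside of the relaxed foot; z up.
- nut_b: Steel wing nut on the stud at the -x -y corner of the press, diagonally opposite nut_d. Shaped like nut_a. Thread of all four: clockwise seen from above tightens, 8 mm a turn (1.27 mm per rad). At the start each foot hangs 0.3 to 1.4 mm above the board, each differently. Loose, it turns with about 0.02 N m; it stays where left.
- nut_c: Steel wing nut on the stud at the +x -y corner of the press, diagonally opposite nut_a. Shaped like nut_a. Load of all four: once the foot meets the board, its 27 N/mm spring adds about 33 N of clamping load per rad and friction under the foot about 0.3 to 0.6 N m of turning resistance per rad while it turns (less at rest). More than 60 N on a nut is too much.
- nut_d: Steel wing nut on the stud at the +x +y corner of the press, diagonally opposite nut_b. Shaped like nut_a. Grip any of them across the 11 mm thickness, about 36 mm above the origin, fingertips clear of the collar.
- sanding_block: loose cork sanding block 90 x 60 x 37 mm beside the press, bystander; origin: centre of its underside
- pliers: loose pliers, about 170 x 70 x 16 mm, lying flat beside the press, bystander; origin: under the middle of the handles, jaws along its x
- try_square: loose try square, black stock 22 x 110 x 16 mm with a thin metal blade 160 mm long, lying beyond the press, bystander; origin: under the centre of the stock, blade along its x

How it is judged:
On the way, in this order (a step that is already met when the one before it is completed fails the run):
1. first pass: the two nuts of one diagonal bite on the board (2 to 19 N) while the other two are still loose (((contact force between nut_a and board between 2 and 19 N and contact force between nut_c and board between 2 and 19 N and contact force between each of nut_b, nut_d and board below 2 N) or (contact force between nut_b and board between 2 and 19 N and contact force between nut_d and board between 2 and 19 N and contact force between each of nut_a, nut_c and board below 2 N))), for 0.2 s.
2. first pass done: all four nuts bite (2 to 19 N) and none has been tightened further (contact force between nut_a and board between 2 and 19 N and contact force between nut_b and board between 2 and 19 N and contact force between nut_c and board between 2 and 19 N and contact force between nut_d and board between 2 and 19 N), for 0.2 s.
3. second pass: the two nuts of one diagonal are tight (20 to 60 N) while the other two only bite (2 to 19 N) (((contact force between nut_a and board between 20 and 60 N and contact force between nut_c and board between 20 and 60 N and contact force between nut_b and board between 2 and 19 N and contact force between nut_d and board between 2 and 19 N) or (contact force between nut_b and board between 20 and 60 N and contact force between nut_d and board between 20 and 60 N and contact force between nut_a and board between 2 and 19 N and contact force between nut_c and board between 2 and 19 N))), for 0.2 s.
At the end, for the whole second after the job is handed in: All four wing nuts press on the board with 20 to 60 N each and are at rest, the board is level within 0.012 rad and at rest, and the sanding block, pliers and try square lie within 30 mm of where they were (contact force between nut_a and board between 20 and 60 N and contact force between nut_b and board between 20 and 60 N and contact force between nut_c and board between 20 and 60 N and contact force between nut_d and board between 20 and 60 N and angle between board_top's own z axis and vertical below 0.012 rad and linear speed of board below 0.01 m/s and angular speed of each of nut_a, nut_b, nut_c, nut_d below 0.1 rad/s and distance of each of sanding_block, pliers, try_square from where it was at the start of the episode below 0.03 m); the robot touches nothing.
It fails at once if a nut is overtightened: more than 60 N on the board (contact force between any of nut_a, nut_b, nut_c, nut_d and board above 60 N).
It fails at once if a bystander (sanding block, pliers, try square) is moved by more than 30 mm (distance of any of sanding_block, pliers, try_square from where it was at the start of the episode above 0.03 m).
It also fails if it takes over 72 s, if anything falls off the work surface, if the arm or the gripper's body presses on something with over 40 N, if the wrist force passes 120 N, or if a joint passes its speed limit or range.

ROBOT

A 6-joint arm with a two-finger parallel gripper is mounted at the origin on the work surface. World frame = base frame: x ahead of the robot, y to its left, z up, the work surface at z = 0. Lengths are in m, angles in rad, forces in N, time in s.
With the tool pointing down it reaches from about 0.3 to 0.875 m from the base axis. Payload 6.4 kg.
Tool frame: the origin (TCP) lies on the centre line of the jaws, within the pads' length; the fingertips stand 14 mm ahead of it and the grasp point (between the pads) lies 5 mm behind it; z points along the fingers, y is the direction in which the jaws open and shut (so a half turn about z gives the same grasp; the last joint's range is limited). The gripper opens to 85 mm and grips with 20 to 120 N. Pads are 22 mm wide; open, the fingers measure 114 mm over their backs; the gripper's body (76 mm by 85 mm) begins 54 mm behind the grasp point. The pads swing forward as they close: fully open they stand 13 mm farther back than shut.
Start: joints at [-1.427, 0.181, 1.607, -0, 1.354, -0.206], TCP at [0.197, -0.54, 0.213] pointing down, gripper open.
Joint ranges: [-2.99, 2.99], [-0.89, 2.07], [0.3, 2.58], [-1.14, 4.28], [0, 2.63], [-3.12, 3.12]. Speed limits (rad/s): [2.57, 2.57, 3.01, 3.14, 3.14, 3.14].

INTERFACE

Orientations are given as a unit quaternion [w, x, y, z].
In Python, from bench import * gives the robot as it stands.
- The arm moves only by the tool servo_tool, never from a script. Its argument "plan" is a list that holds one entry, the list of rows, each a list of 5 numbers: the shift along the world's x, y, z in m, then the turn about the world's z in rad, then the gripper command: -1 is shut, 1 is fully open, values between are in proportion. In form: [[[tx, ty, tz, roll, claw], ...]]. A call has 1 to 8 rows; each row shifts and turns the commanded pose from where the row before left it; what a row does not reach is not made up. A row lasts 1/10 s, in which the tool goes at most 50 mm and 8.59 degrees, less where a joint would pass 70% of its speed; a pose out of reach is approached as far as the arm can. A call with a gripper value outside its range is refused whole. The fingers move at their own pace and stop on an object; the grip force is fixed at half the most. Time passes only in rows, so rows that do not move let the fingers close. It gives the time, the measured TCP pose, the force and the opening at its end, in the units of the state.
- get_obs(): the state, without advancing time (a new reading comes with each control period).
- camera(name): name is "scene" or "top" or "wrist"; returns a dict with "img" (384x512x3 uint8, blue, green, red), "camera_matrix" (3x3 intrinsics, pixels), "rvec" (rotation vector, rad) and "tvec" (3), from world to camera coordinates, as OpenCV has them. Camera axes: x right, y down, z forward; pixel columns grow to the right and rows downward; lengths in m; the calibration is good to about 2 mm. A picture is of the moment at which its call begins. There is no depth.
- hand_in(): hands the job in, once; it reports no verdict.
Trained networks look in a picture, given as the dict that the camera call returned (one of the last four; its "shot" number tells which), for a name from the list of things; names that differ only in an ending like _2 or _b are one class to them, and where a whole thing is asked for, a point or a joint stands for the part that bears it (a point fixed in the world has none). Each returns a list of dicts, best first, with "conf" (0 to 1); they miss things now and then, are a little off and sometimes report something else, mostly with a low value. They report only what shows in the picture. A call takes as long as a camera call.
- trace(picture, thing): "mask" (384x512 bool, what is visible of it) and "rect" ([left, top, right, bottom] as shares, 0 to 1, of the picture: columns of its width, rows of its height, round what is visible of it).
- pinpoint(picture, thing): "centre" ([row, column] as shares, 0 to 1, of the picture: columns of its width, rows of its height: a listed point, or the origin of a listed thing).
The state is a dict: "time_s": time; "q": joint angles; "dq": joint speeds; "joint_efforts": joint torques, N m; "eef_pos": TCP position; "eef_rot": TCP orientation; "wrist_force": force on the tool from outside, world axes, zero at the start; "torque": the same for the moment, N m; "opening": opening from 0.0 (shut) to 1.0 (fully open).
Only numpy, scipy, OpenCV 4.12 (cv2) and the standard library are available. Lean on these libraries where they do the work, as an engineer would, in place of code of your own. Each camera call takes 0.05 s, during which the arm holds its last target.

## Working session

There is one attempt and no reset: what is moved stays moved. The work goes in short steps, Python scripts to look and compute and a tool call to move; the robot and the scene stay as the last step left them, time stands still between calls to the robot, and variables do not carry over. Pictures are saved under pics/ and viewed, and the job is handed in when it is done.

Besides the shell and the picture viewer there is one more tool, called by a JSON object that holds its "fn" and its "kwargs", one argument or row to a line. servo_tool: Moves the arm, as the interface text tells. Its arguments: {"type":"object","properties":{"plan":{"type":"array"}},"required":["plan"]}

```bash
mkdir -p pics; ls; cat > h.py <<'E'
from bench import *
import numpy as np, cv2
def cam(n,fn):
    p=camera(n); cv2.imwrite('pics/'+fn+'.png',p['img']); return p
def ray(p,r,c):
    K=np.array(p['camera_matrix']);R,_=cv2.Rodrigues(np.array(p['rvec'],float));t=np.array(p['tvec'],float).ravel()
    d=R.T@np.linalg.inv(K)@np.array([c,r,1.]);o=-R.T@t
    return o,d
def atz(p,r,c,z):
    o,d=ray(p,r,c);s=(z-o[2])/d[2];return o+s*d
def proj(p,X):
    return cv2.projectPoints(np.atleast_2d(np.array(X,float)),np.array(p['rvec'],float),np.array(p['tvec'],float),np.array(p['camera_matrix'],float),None)[0].reshape(-1,2)
E
python3 - <<'E'
from h import *
print(get_obs())
for n in('top','scene'):
    p=cam(n,n+'0')
    for k in('board_top','press','nut_a','nut_b','nut_c','nut_d','sanding_block','pliers','try_square'):
        for d in pinpoint(p,k)[:5]:
            r,c=d['centre'];r*=384;c*=512
            z={'board_top':.06,'press':0}.get(k,.061 if 'nut' in k else 0)
            print(n,k,round(d['conf'],2),round(r,1),round(c,1),atz(p,r,c,z).round(4))
E
```

```text
pics
{'time_s': 0.0, 'q': array([-1.42728644e+00,  1.81495044e-01,  1.60800315e+00,  4.50748244e-05,
        1.35379281e+00, -2.06336615e-01]), 'dq': array([-0.00064909, -0.00025133, -0.0012916 ,  0.00091174,  0.00168708,
       -0.00084967]), 'joint_efforts': array([ 4.63875142e-05, -4.44882059e+01, -3.51334155e+01, -3.31543806e-04,
        9.23237996e-03, -1.10230323e-05]), 'eef_pos': array([ 0.19701067, -0.53958715,  0.21181238]), 'eef_rot': array([-8.48068756e-04,  9.84740391e-01,  1.74027702e-01,  4.86650335e-05]), 'wrist_force': array([-0.82522556,  0.2362974 ,  0.02865667]), 'torque': array([-0.00829704, -0.05770597,  0.00175228]), 'opening': 1.0016469599344053}
top board_top 0.68 185.6 290.6 [ 0.5897 -0.0645  0.06  ]
top nut_a 0.92 150.3 270.1 [ 0.6694 -0.0173  0.061 ]
top nut_a 0.78 212.5 249.9 [0.5274 0.0247 0.061 ]
top nut_a 0.74 165.9 324.7 [ 0.6364 -0.141   0.061 ]
top nut_a 0.67 228.4 306.0 [ 0.4954 -0.0988  0.061 ]
top nut_b 0.92 150.3 270.1 [ 0.6694 -0.0173  0.061 ]
top nut_b 0.78 212.5 249.9 [0.5274 0.0247 0.061 ]
top nut_b 0.74 165.9 324.7 [ 0.6364 -0.141   0.061 ]

[... 1034 characters left out ...]
 0.68 165.1 249.4 [ 0.5108 -0.0964  0.061 ]
scene nut_b 0.6 179.0 191.7 [ 0.6477 -0.1422  0.061 ]
scene nut_b 0.55 205.2 223.2 [ 0.6728 -0.0156  0.061 ]
scene nut_c 0.89 183.5 281.8 [0.5252 0.0139 0.061 ]
scene nut_c 0.68 165.1 249.4 [ 0.5108 -0.0964  0.061 ]
scene nut_c 0.6 179.0 191.7 [ 0.6477 -0.1422  0.061 ]
scene nut_c 0.55 205.2 223.2 [ 0.6728 -0.0156  0.061 ]
scene nut_d 0.89 183.5 281.8 [0.5252 0.0139 0.061 ]
scene nut_d 0.68 165.1 249.4 [ 0.5108 -0.0964  0.061 ]
scene nut_d 0.6 179.0 191.7 [ 0.6477 -0.1422  0.061 ]
scene nut_d 0.55 205.2 223.2 [ 0.6728 -0.0156  0.061 ]
scene pliers 0.58 160.4 208.4 [ 0.4823 -0.2767  0.    ]
scene try_square 0.95 229.2 166.1 [ 0.7529 -0.1039  0.    ]
```

```bash
python3 - <<'E'
import cv2
a=cv2.imread('pics/top0.png')[130:250,220:345];cv2.imwrite('pics/t1.png',cv2.resize(a,None,fx=4.8,fy=4.8,interpolation=cv2.INTER_CUBIC))
a=cv2.imread('pics/scene0.png')[130:250,160:310];cv2.imwrite('pics/s1.png',cv2.resize(a,None,fx=4.8,fy=4.8,interpolation=cv2.INTER_CUBIC))
E
```

```text
(no output)
```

View pics/top0.png

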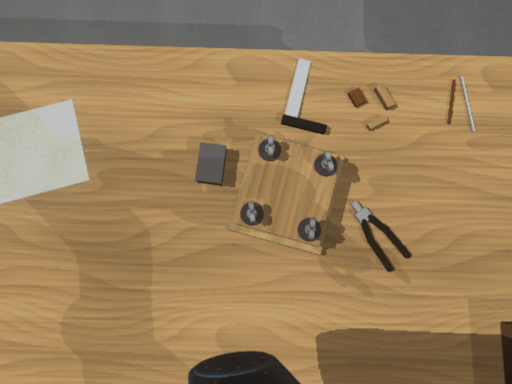

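```bash
sleep 1
```

```text
(no output)
```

View pics/t1.png

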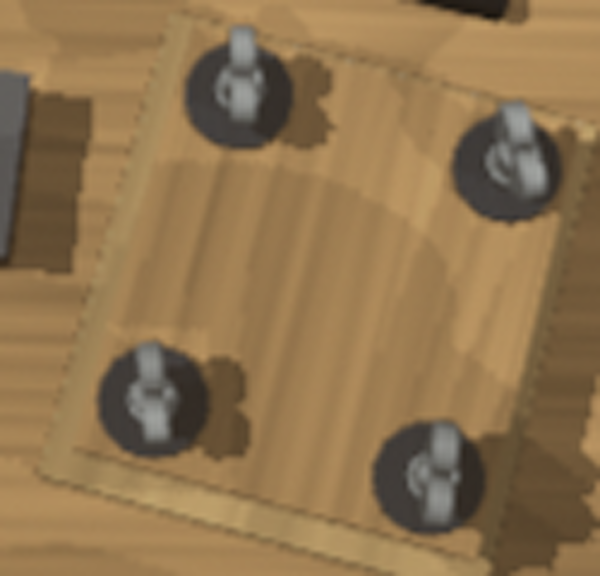

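View pics/s1.png

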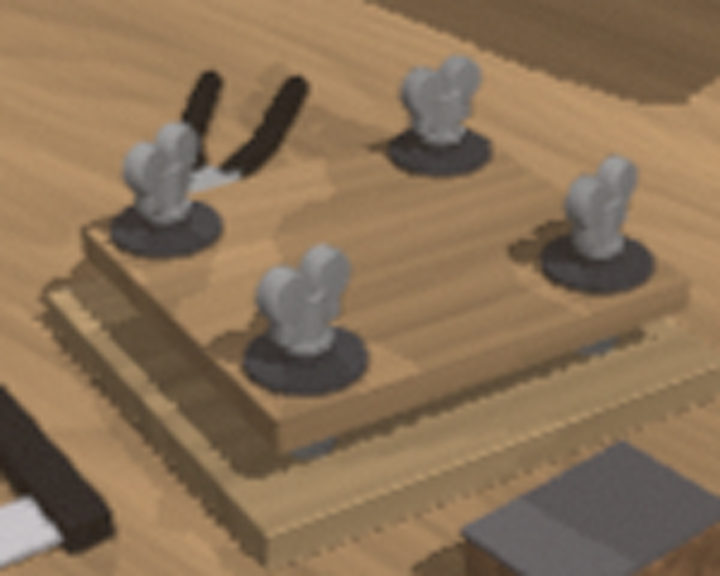

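{"fn": "servo_tool", "kwargs": {
  "plan": [
    [[0.025, 0.03, 0.008, 0.15, 1], [0.025, 0.03, 0.008, 0.15, 1], [0.025, 0.03, 0.008, 0.15, 1], [0.025, 0.03, 0.008, 0.15, 1], [0.025, 0.03, 0.008, 0.15, 1], [0.025, 0.03, 0.008, 0.15, 1], [0.025, 0.03, 0.008, 0.15, 1], [0.025, 0.03, 0.008, 0.15, 1]]
  ]
}}

```text
time_s: 1.8
eef_pos: [0.3979, -0.2989, 0.2773]
eef_rot: [0.0, 0.712, 0.702, -0.0]
wrist_force: [-0.1, -1.3, -0.2]
opening: 1.003
```

{"fn": "servo_tool", "kwargs": {
  "plan": [
    [[0.02, 0.03, 0.008, 0.15, 1], [0.02, 0.03, 0.008, 0.15, 1], [0.02, 0.03, 0.008, 0.15, 1], [0.02, 0.03, 0.008, 0.15, 1], [0.02, 0.03, 0.008, 0.15, 1], [0.02, 0.03, 0.008, 0.15, 1], [0.02, 0.03, 0.008, 0.15, 1], [0.02, 0.03, 0.008, 0.15, 1]]
  ]
}}

```text
time_s: 2.6
eef_pos: [0.5577, -0.0588, 0.3411]
eef_rot: [0.0, 0.192, 0.981, -0.0]
wrist_force: [0.8, -0.1, 0.4]
opening: 1.001
```

```bash
python3 - <<'E'
from h import *
o=get_obs();print(o['time_s'],o['eef_pos'],o['eef_rot'],o['q'],o['torque'])
p=cam('wrist','w0')
print(-cv2.Rodrigues(np.array(p['rvec']))[0].T@np.array(p['tvec']).ravel())
cv2.imwrite('pics/w0b.png',cv2.resize(p['img'],(768,576)))
for k in('nut_a','board_top'):
        for d in pinpoint(p,k)[:5]:
            r,c=d['centre'];r*=384;c*=512
            print(k,round(d['conf'],2),round(r,1),round(c,1),atz(p,r,c,.06).round(4))
E
```

```text
2.6 [ 0.5577352  -0.05877857  0.34113198] [ 1.71198093e-04  1.91560025e-01  9.81480884e-01 -4.46077818e-05] [-3.16596053e-01  7.22012987e-02  1.47207381e+00 -4.62524655e-05
  1.59696675e+00 -1.50189087e+00] [-0.04373898  0.03025402  0.02225656]
[ 0.49689579 -0.03344241  0.50308381]
nut_a 0.95 133.1 208.5 [ 0.4951 -0.1034  0.06  ]
nut_a 0.89 216.9 301.5 [ 0.679  -0.0156  0.06  ]
nut_a 0.85 222.7 223.1 [ 0.6392 -0.1415  0.06  ]
nut_a 0.8 121.1 290.2 [0.5257 0.0199 0.06  ]
board_top 0.76 171.0 254.7 [ 0.5772 -0.0592  0.06  ]
```

View pics/w0b.png

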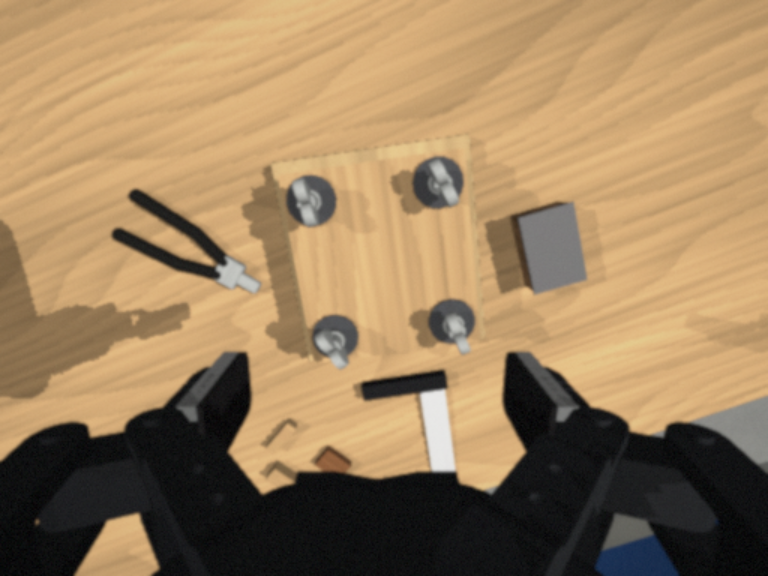

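```bash
cat >> h.py <<'E'
from scipy.optimize import minimize
S=8
def sil(p,x,y,th,z0=.061,box=None):
    # model silhouettes: foot mask, bar mask at subpixel upsample
    r0,c0,h,w=box
    a=np.linspace(0,2*np.pi,40,endpoint=False)
    def cyl(r,za,zb): return np.vstack([np.c_[x+r*np.cos(a),y+r*np.sin(a),np.full(40,z)] for z in(za,zb)])
    def fill(X):
        u=proj(p,X);u=(u-[c0,r0]+.5)*16
        hu=cv2.convexHull(np.round(u).astype(np.int32))
        m=np.zeros((h*4,w*4),np.uint8);cv2.fillConvexPoly(m,np.round(u[cv2.convexHull(u.astype(np.float32),returnPoints=False).ravel()]*4).astype(np.int32),255,shift=4);return cv2.resize(m,(w,h),interpolation=cv2.INTER_AREA)/255.
    foot=fill(cyl(.026,z0,z0+.004))
    c,s=np.cos(th),np.sin(th)
    b=fill([[x+i*.023*c-j*.0055*s,y+i*.023*s+j*.0055*c,z0+z] for i in(-1,1) for j in(-1,1) for z in(.022,.045)]+[[x+i*.017*c-j*.0055*s,y+i*.017*s+j*.0055*c,z0+z] for i in(-1,1) for j in(-1,1) for z in(.015,.049)])
    return foot,b
E
python3 - <<'E'
from h import *
import pickle
D={}
for n in('wrist','top','scene'):
    p=camera(n);t=trace(p,'nut_a');D[n]=(p,t)
    print(n,[(round(d['conf'],2),np.round(np.array(d['rect'])*[512,384,512,384],0),d['mask'].sum()) for d in t])
pickle.dump(D,open('d0.pkl','wb'))
E
```

```text
wrist [(0.97, array([189., 120., 225., 150.]), np.int64(936)), (0.86, array([207., 210., 238., 244.]), np.int64(761)), (0.84, array([286., 202., 320., 234.]), np.int64(836)), (0.7, array([275., 104., 304., 137.]), np.int64(901))]
top [(0.64, array([295., 216., 320., 241.]), np.int64(450)), (0.4, array([260., 209., 261., 221.]), np.int64(43))]
scene [(0.91, array([270., 161., 296., 192.]), np.int64(432)), (0.79, array([181., 157., 206., 183.]), np.int64(435)), (0.55, array([242., 144., 262., 168.]), np.int64(371))]
```

```bash
cat >> h.py <<'E'
def lab(img):
    f=img.astype(float);sat=(f[...,2]-f[...,0])/(f.sum(2)+1)
    nut=np.clip((0.10-sat)/.04,0,1); br=np.clip((f.mean(2)-95)/30,0,1)
    return nut,nut*br
def fitnut(p,x,y,th0=None,z0=.061):
    nut,wing=lab(p['img'])
    u=proj(p,[[x,y,z0+.02]])[0];s=np.linalg.norm(proj(p,[[x+.05,y,z0+.02]])[0]-u)
    s=max(s,np.linalg.norm(proj(p,[[x,y+.05,z0+.02]])[0]-u))
    r0=int(max(0,u[1]-s));c0=int(max(0,u[0]-s));h=int(min(384,u[1]+s)-r0);w=int(min(512,u[0]+s)-c0)
    N=nut[r0:r0+h,c0:c0+w];W=wing[r0:r0+h,c0:c0+w]
    def cost(v):
        f,b=sil(p,v[0]/1000,v[1]/1000,v[2]/20,z0,(r0,c0,h,w))
        return (((np.maximum(f,b)-N)**2).sum()+((b-W)**2).sum())/ (f.sum()+1)
    best=None
    for t in (np.arange(-1.4,1.6,.35) if th0 is None else [th0]):
        r=minimize(cost,[x*1000,y*1000,t*20],method='Nelder-Mead',options=dict(initial_simplex=np.array([[x*1000,y*1000,t*20],[x*1000+4,y*1000,t*20],[x*1000,y*1000+4,t*20],[x*1000,y*1000,t*20+5]]),xatol=.05,fatol=1e-4))
        if best is None or r.fun<best.fun: best=r
    return best.x[0]/1000,best.x[1]/1000,(best.x[2]/20+np.pi/2)%np.pi-np.pi/2,best.fun
def overlay(p,fits,fn,box=None,k=1,z0=.061):
    im=p['img'].copy();
    for x,y,th,*_ in fits:
        f,b=sil(p,x,y,th,z0,(0,0,384,512))
        for m,c in((f,(0,255,0)),(b,(0,0,255))):
            cs,_=cv2.findContours((m>.5).astype(np.uint8),cv2.RETR_EXTERNAL,cv2.CHAIN_APPROX_NONE);cv2.drawContours(im,cs,-1,c,1)
    if box: im=im[box[0]:box[1],box[2]:box[3]]
    cv2.imwrite('pics/'+fn+'.png',cv2.resize(im,None,fx=k,fy=k,interpolation=cv2.INTER_NEAREST))
NG=np.array([[.674,-.017],[.640,-.1424],[.5291,.0224],[.4951,-.103]])
E
python3 - <<'E'
from h import *
import pickle
D=pickle.load(open('d0.pkl','rb'))
for n in('wrist','top','scene'):
    p=D[n][0];F=[fitnut(p,*g) for g in NG]
    F=np.array(F);print(n,F.round(4).tolist(),F[:,:2].mean(0),np.degrees(np.arctan2(*(F[0]+F[1]-F[2]-F[3])[[1,0]])))
    overlay(p,F,'ov_'+n,{'wrist':(90,260,160,350),'top':(130,250,220,345),'scene':(130,220,160,310)}[n],4)
E
```

```text
wrist [[0.6718, -0.0148, 0.0118, 0.2458], [0.6406, -0.1409, 0.2294, 0.3248], [0.5263, 0.0222, 0.1075, 0.1707], [0.495, -0.1049, -0.092, 0.1861]] [ 0.58341562 -0.05960238] -14.079694866624259
top [[0.6558, 0.0085, 0.756, 5.7967], [0.6411, -0.1446, -0.6841, 2.8688], [0.5082, 0.0491, -1.1086, 4.8417], [0.4938, -0.1045, -0.0593, 0.2093]] [ 0.57473707 -0.04789546] -15.297455301312239
scene [[0.6706, -0.0167, 0.3377, 0.554], [0.6388, -0.1414, 0.337, 0.7725], [0.5255, 0.0205, 0.3483, 0.4239], [0.4915, -0.1067, 0.2265, 0.5311]] [ 0.58160571 -0.0610713 ] -13.815512294714521
```

View pics/ov_wrist.png

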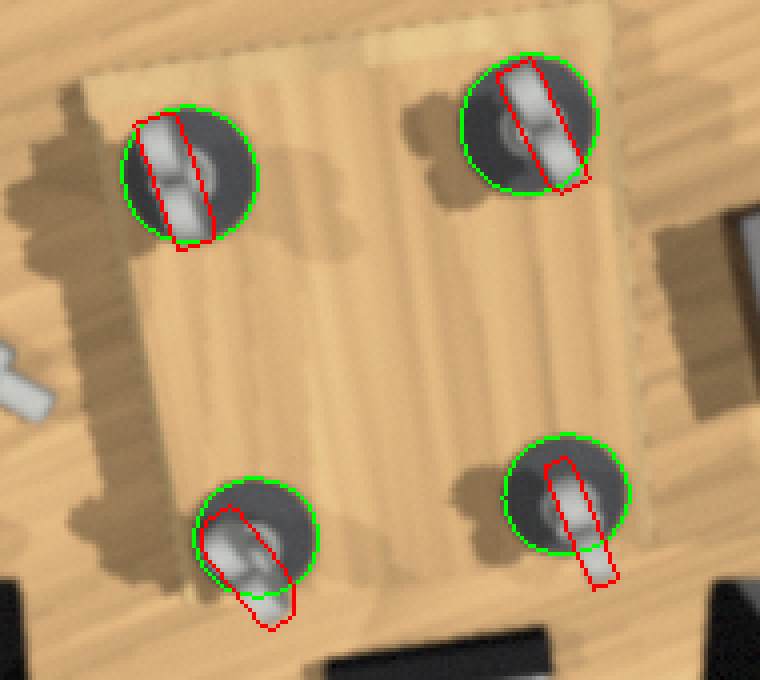

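View pics/ov_top.png

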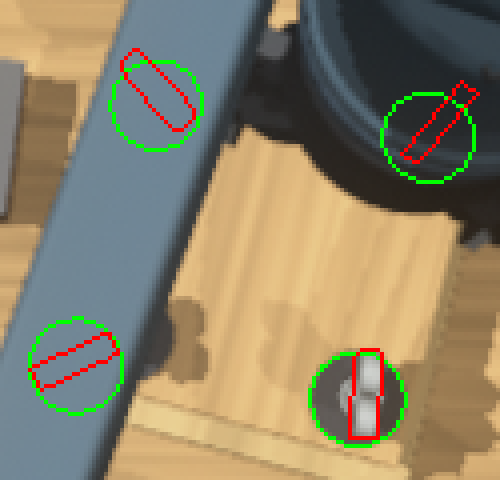

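```bash
python3 - <<'E'
from h import *
import pickle
p=pickle.load(open('d0.pkl','rb'))['wrist'][0]
for dz in(0,.05,.1,.15,.2,.25): print(dz,proj(p,[[.5577,-.0588,.3411-dz]]))
R=cv2.Rodrigues(np.array(p['rvec']))[0];print(R)
E
```

```text
0 [[249.30951246 226.9336332 ]]
0.05 [[249.62932129 202.88240843]]
0.1 [[249.83477227 187.43146682]]
0.15 [[249.97790044 176.66751177]]
0.2 [[250.0833292 168.7387416]]
0.25 [[250.16422002 162.65534692]]
[[ 3.78445801e-01  9.25623417e-01  2.54663762e-04]
 [ 8.93691701e-01 -3.65461971e-01  2.60293470e-01]
 [ 2.41026801e-01 -9.82793799e-02 -9.65529515e-01]]
```

{"fn": "servo_tool", "kwargs": {
  "plan": [
    [[-0.0157, -0.0115, -0.044, 0.0725, 1], [-0.0157, -0.0115, -0.044, 0.0725, 1], [-0.0157, -0.0115, -0.044, 0.0725, 1], [-0.0157, -0.0115, -0.044, 0.0725, 1], [0, 0, 0, 0, 1], [0, 0, 0, 0, 1]]
  ]
}}

```text
time_s: 3.65
eef_pos: [0.4942, -0.1068, 0.1651]
eef_rot: [-0.0, 0.053, 0.999, 0.0]
wrist_force: [0.4, -0.3, 0.7]
opening: 1.002
```

```bash
cat > cu.py <<'E'
import sys
from h import *
i=int(sys.argv[1]); x,y,th=[float(v) for v in sys.argv[2:5]]
o=get_obs();q=o['eef_rot'];yaw=2*np.arctan2(q[2],q[1])
print('t',round(o['time_s'],2),'pos',o['eef_pos'].round(4),'yaw',round(yaw,4),'q6',o['q'][5].round(3),'F',o['wrist_force'].round(2),'T',o['torque'].round(3))
p=camera('wrist');F=fitnut(p,x,y,th);print(np.round(F,4))
u=proj(p,[[F[0],F[1],.08]])[0].astype(int)
overlay(p,[F],sys.argv[5],(max(0,u[1]-75),u[1]+75,max(0,u[0]-90),u[0]+90),4)
yb=F[2]+np.pi
print('move',(np.array(F[:2])-o['eef_pos'][:2]).round(4),'roll',round((yb-yaw+np.pi/2)%np.pi-np.pi/2,4))
E
python3 cu.py 4 .495 -.1049 -.09 c4
```

```text
t 3.65 pos [ 0.4942 -0.1068  0.1651] yaw 3.036 q6 -1.913 F [ 0.38 -0.25  0.74] T [ 0.01  -0.037  0.046]
[ 0.4954 -0.1046 -0.1025  0.1806]
move [0.0012 0.0022] roll 0.0031
```

View pics/c4.png

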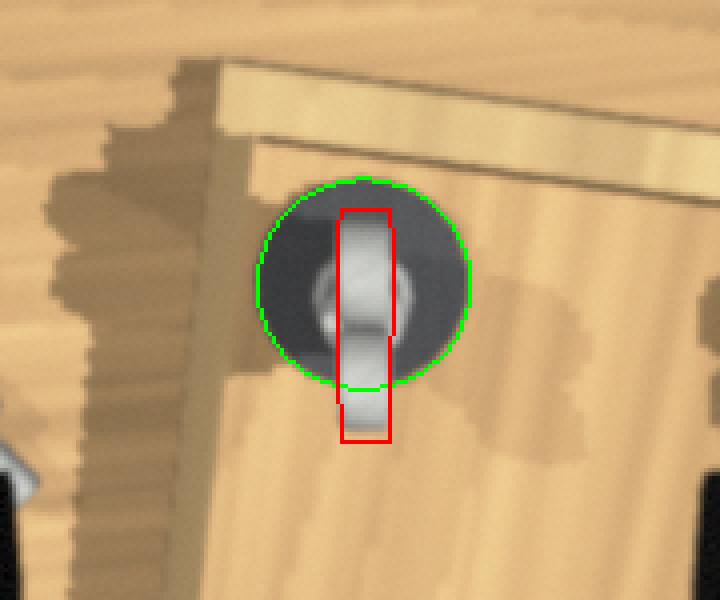

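{"fn": "servo_tool", "kwargs": {
  "plan": [
    [[0.0006, 0.0011, -0.036, 0, 1], [0.0006, 0.0011, -0.036, 0, 1], [0, 0, 0, 0, 0], [0, 0, 0, 0, -0.5], [0, 0, 0, 0, -0.5], [0, 0, 0, 0, -0.5]]
  ]
}}

```text
time_s: 4.3
eef_pos: [0.4974, -0.1047, 0.0952]
eef_rot: [0.002, 0.051, 0.999, -0.001]
wrist_force: [0.2, -0.0, 0.2]
opening: 0.332
```

```bash
cat > ob.py <<'E'
from h import *
o=get_obs();q=o['eef_rot'];yaw=2*np.arctan2(q[2],q[1])
print('t',round(o['time_s'],2),'pos',o['eef_pos'].round(4),'yaw',round(yaw,4),'q6',o['q'][5].round(3),'F',o['wrist_force'].round(2),'T',o['torque'].round(3),'tau6',o['joint_efforts'][5].round(3),'op',round(o['opening'],3),o['eef_rot'].round(4))
E
python3 ob.py
```

```text
t 4.3 pos [ 0.4974 -0.1047  0.0952] yaw 3.0398 q6 -1.91 F [ 0.2  -0.03  0.19] T [0.044 0.024 0.024] tau6 0.005 op 0.332 [ 2.100e-03  5.090e-02  9.987e-01 -9.000e-04]
```

{"fn": "servo_tool", "kwargs": {
  "plan": [
    [[0, 0, 0, 0, -1], [0, 0, 0, 0, -1], [0, 0, 0, 0, -1]]
  ]
}}

```text
time_s: 4.6
eef_pos: [0.4956, -0.1041, 0.0931]
eef_rot: [0.0, 0.051, 0.999, -0.0]
wrist_force: [-0.1, 0.3, 0.6]
opening: 0.001
```

```bash
python3 ob.py
```

```text
t 4.6 pos [ 0.4956 -0.1041  0.0931] yaw 3.0397 q6 -1.911 F [-0.11  0.26  0.64] T [-0.004  0.054  0.008] tau6 0.001 op 0.001 [ 3.000e-04  5.090e-02  9.987e-01 -1.000e-04]
```

```bash
python3 - <<'E'
from h import *
p=camera('wrist');cv2.imwrite('pics/g1.png',cv2.resize(p['img'][100:300,150:350],None,fx=3,fy=3))
p=camera('scene');cv2.imwrite('pics/g2.png',cv2.resize(p['img'][60:240,160:340],None,fx=3.3,fy=3.3))
E
```

```text
(no output)
```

View pics/g1.png

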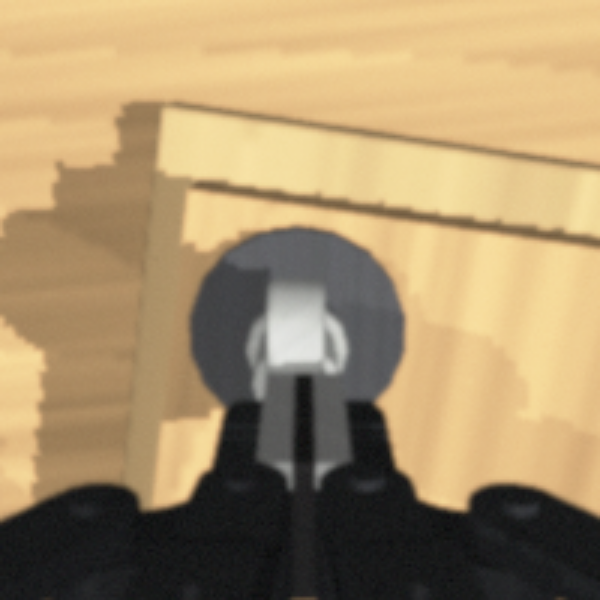

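View pics/g2.png

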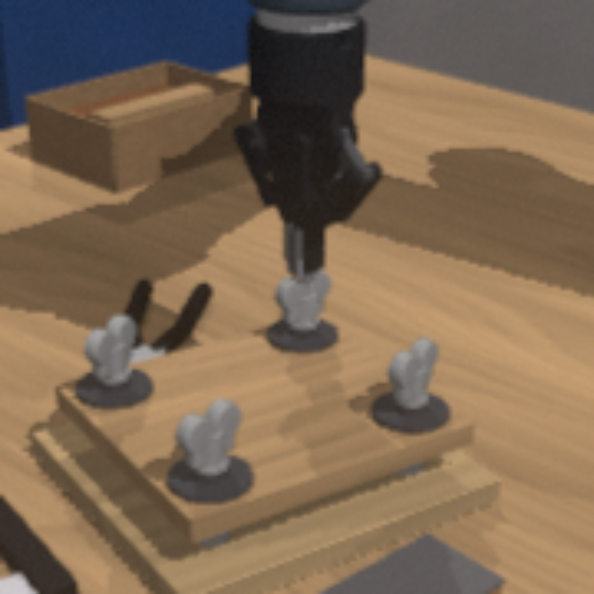

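```bash
python3 - <<'E'
from h import *
o=get_obs();p=camera('wrist')
overlay(p,[(.4954,-.1046,-.1025)],'g3',(100,260,170,330),4.5)
C=-cv2.Rodrigues(np.array(p['rvec']))[0].T@np.array(p['tvec']).ravel()
print(C-o['eef_pos'],proj(p,[o['eef_pos'],o['eef_pos']-[0,0,.014],o['eef_pos']+[0,0,.005]]), fitnut(p,.4954,-.1046,-.1))
for k in('nut_a',): print([(d['conf'],np.array(d['centre'])*[384,512]) for d in pinpoint(p,k)])
E
```

```text
[-0.06526548  0.00733526  0.16195783] [[249.6689929  226.76038829]
 [249.75145667 218.80030642]
 [249.63633688 229.91261638]] (np.float64(0.49626547952725547), np.float64(-0.10507368250748834), np.float64(-0.11000926427918079), np.float64(1.6555956686396627))
[(0.86, array([210.0096, 245.2992])), (0.85, array([232.896 , 419.4816]))]
```

View pics/g3.png

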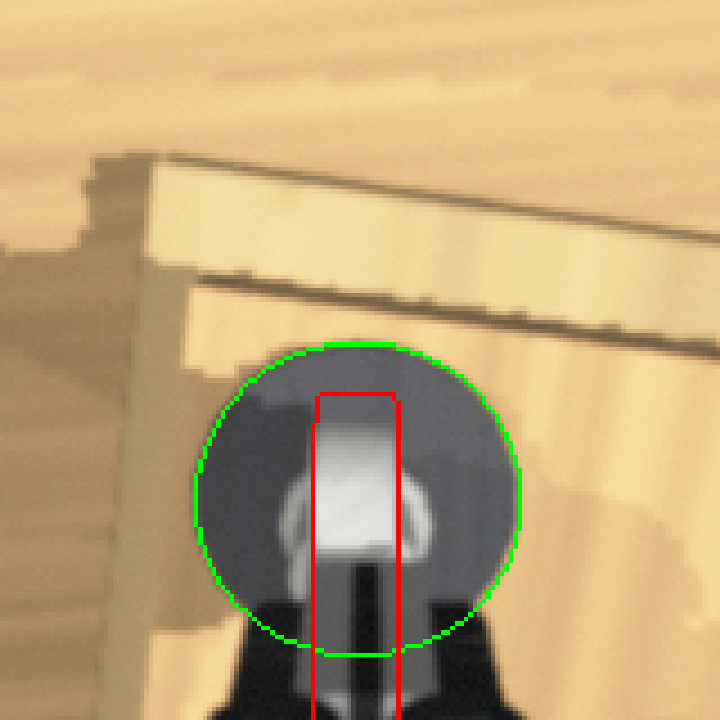

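```bash
python3 - <<'E'
from h import *
o=get_obs();p=camera('scene');print(p['camera_matrix'])
im=cv2.resize(p['img'],None,fx=6,fy=6,interpolation=cv2.INTER_CUBIC)
e=o['eef_pos']
for dz,c in((-.014,(0,0,255)),(0,(0,255,0)),(.05,(255,0,0)),(.1,(255,255,0))):
    u=proj(p,[e+[0,0,dz]])[0];cv2.circle(im,tuple(int(v) for v in (u+.5)*6),4,c,-1)
u=proj(p,[e])[0];a,b=int(u[0]*6),int(u[1]*6)
cv2.imwrite('pics/g4.png',im[b-350:b+200,a-250:a+250])
print(camera('wrist')['camera_matrix'])
E
```

```text
[[394.8140099    0.         259.10817179]
 [  0.         394.8140099  197.22215092]
 [  0.           0.           1.        ]]
[[280.78306774   0.         250.85249214]
 [  0.         280.78306774 192.15862834]
 [  0.           0.           1.        ]]
```

View pics/g4.png

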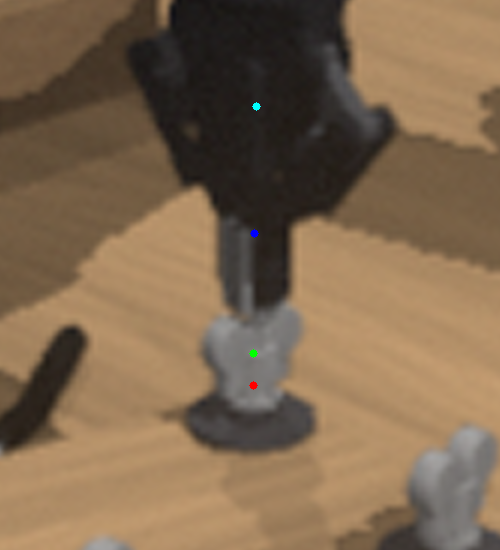

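```bash
python3 - <<'E'
from h import *
from scipy.spatial.transform import Rotation as Ro
import pickle
o=get_obs();p=camera('wrist');q=o['eef_rot'];R=Ro.from_quat([q[1],q[2],q[3],q[0]]).as_matrix()
im=cv2.resize(p['img'],None,fx=4.5,fy=4.5,interpolation=cv2.INTER_CUBIC)
for zz,c in((.014,(0,0,255)),(0,(0,255,0)),(-.02,(255,0,0)),(-.04,(255,255,0))):
    for x in(-.011,.011):
        u=proj(p,[o['eef_pos']+R@[x,0,zz]])[0];cv2.circle(im,tuple(int(v) for v in (u+.5)*4.5),5,c,-1)
cv2.imwrite('pics/g5.png',im[750:1350,850:1450])
p=pickle.load(open('d0.pkl','rb'))['wrist'][0]
im=cv2.resize(p['img'],None,fx=1.5,fy=1.5,interpolation=cv2.INTER_CUBIC)
ps=np.array([.5577,-.0588,.3411]);R=Ro.from_quat([.19156,.98148,0,0]).as_matrix()
for zz,c in((.014,(0,0,255)),(0,(0,255,0)),(-.02,(255,0,0)),(-.04,(255,255,0))):
  for y in(-.0425,.0425,.057,-.057):
    for x in(-.011,.011):
        u=proj(p,[ps+R@[x,y,zz]])[0];cv2.circle(im,tuple(int(v) for v in (u+.5)*1.5),3,c,-1)
cv2.imwrite('pics/g6.png',im)
E
```

```text
(no output)
```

View pics/g5.png

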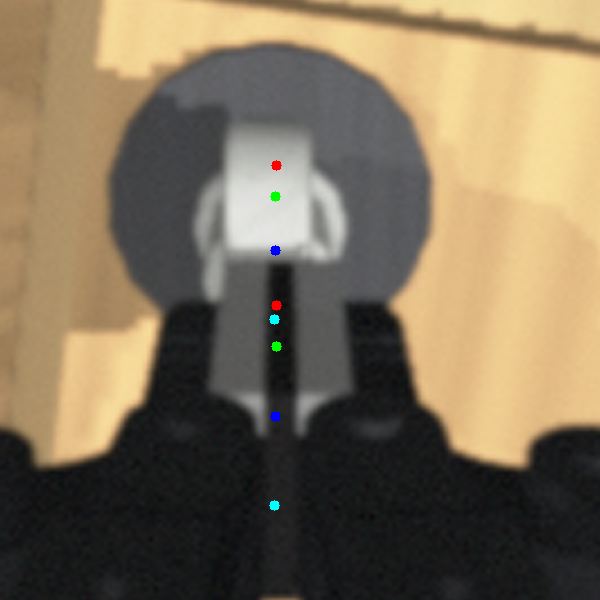

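View pics/g6.png

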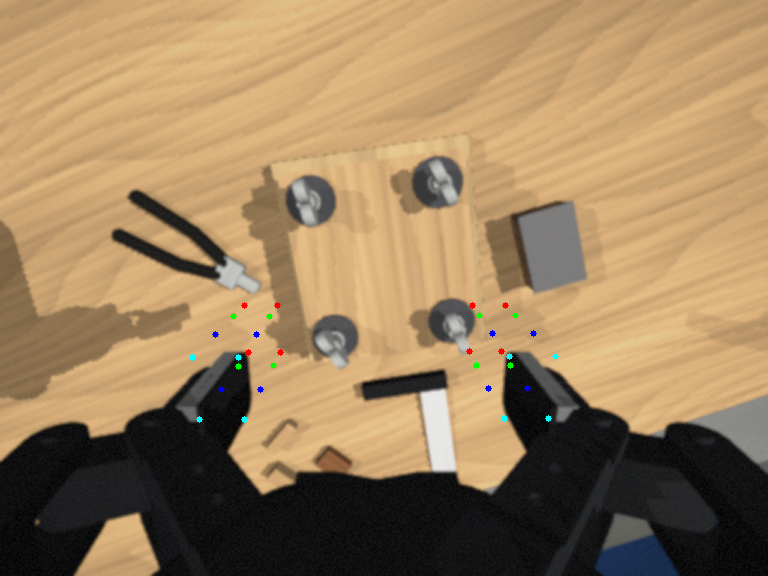

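{"fn": "servo_tool", "kwargs": {
  "plan": [
    [[0, 0, 0, 0, 0.2], [0, 0, 0, 0, 0.2], [0, 0, 0, 0, 0.2], [0, 0, 0, 0, 0.2], [0, 0, -0.01, 0, 0.2], [0, 0, -0.01, 0, 0.2], [0, 0, -0.01, 0, 0.2], [0, 0, 0, 0, 0.2]]
  ]
}}

```text
time_s: 5.75
eef_pos: [0.4938, -0.1033, 0.0604]
eef_rot: [-0.002, 0.051, 0.999, 0.001]
wrist_force: [0.1, 0.0, 0.2]
opening: 0.6
```

```bash
python3 ob.py; python3 - <<'E'
from h import *
p=camera('wrist');a=cv2.resize(p['img'][100:300,150:350],None,fx=2.5,fy=2.5)
cv2.imwrite('pics/g7.png',a)
E
```

```text
t 5.75 pos [ 0.4938 -0.1033  0.0604] yaw 3.0397 q6 -1.911 F [0.1  0.04 0.24] T [ 0.032 -0.006 -0.016] tau6 0.0 op 0.6 [-1.900e-03  5.090e-02  9.987e-01  8.000e-04]
```

View pics/g7.png

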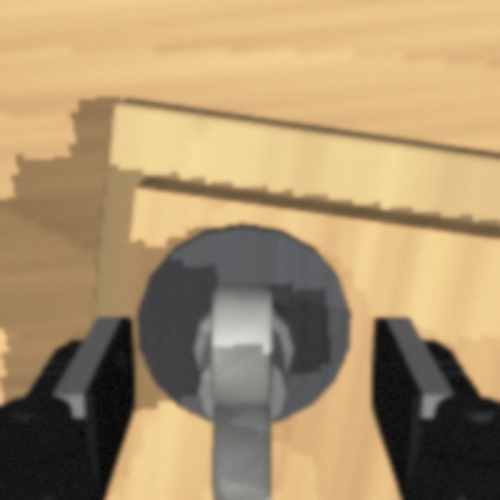

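{"fn": "servo_tool", "kwargs": {
  "plan": [
    [[0, -0.001, 0, 0, 0], [0, 0, 0, 0, -0.2], [0, 0, 0, 0, -0.4]]
  ]
}}

```text
time_s: 6.1
eef_pos: [0.4958, -0.1052, 0.0631]
eef_rot: [0.0, 0.051, 0.999, -0.0]
wrist_force: [-1.0, 0.5, 0.1]
opening: 0.298
```

```bash
python3 ob.py; python3 - <<'E'
from h import *
p=camera('wrist');a=cv2.resize(p['img'][100:300,150:350],None,fx=3,fy=3)
cv2.imwrite('pics/g8.png',a)
E
```

```text
t 6.1 pos [ 0.4958 -0.1052  0.0631] yaw 3.0398 q6 -1.913 F [-1.04  0.49  0.1 ] T [-0.018  0.006 -0.02 ] tau6 -0.003 op 0.298 [ 4.000e-04  5.090e-02  9.987e-01 -2.000e-04]
```

View pics/g8.png

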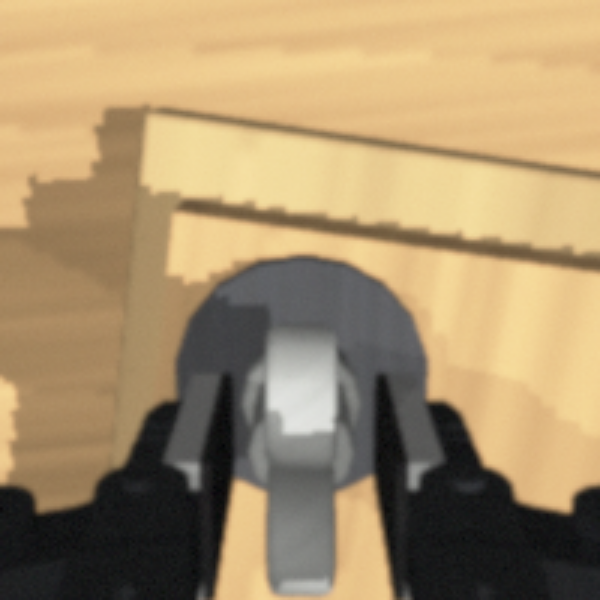

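```bash
python3 - <<'E'
from h import *
from scipy.spatial.transform import Rotation as Ro
o=get_obs();p=camera('wrist');q=o['eef_rot'];R=Ro.from_quat([q[1],q[2],q[3],q[0]]).as_matrix()
for zz in(.014,0,-.01,-.015,-.02,-.025,-.03):
    u=proj(p,[o['eef_pos']+R@[.011,s*.0127,zz] for s in(-1,1)]);print(zz,((u-[150,100])*3).round(0).tolist(), (o['eef_pos']+R@[.011,0,zz])[2].round(4))
E
```

```text
0.014 [[241.0, 309.0], [357.0, 309.0]] 0.0491
0 [[236.0, 330.0], [362.0, 330.0]] 0.0631
-0.01 [[232.0, 346.0], [365.0, 347.0]] 0.0731
-0.015 [[230.0, 356.0], [367.0, 356.0]] 0.0781
-0.02 [[228.0, 365.0], [369.0, 365.0]] 0.0831
-0.025 [[225.0, 376.0], [372.0, 376.0]] 0.0881
-0.03 [[223.0, 387.0], [374.0, 387.0]] 0.0931
```

{"fn": "servo_tool", "kwargs": {
  "plan": [
    [[0, 0, -0.004, 0, -0.6], [0, 0, 0, 0, -1], [0, 0, 0, 0, -1], [0, 0, 0, 0, -1]]
  ]
}}

```text
time_s: 6.6
eef_pos: [0.4954, -0.1054, 0.0585]
eef_rot: [-0.0, 0.051, 0.999, -0.0]
wrist_force: [0.4, -4.2, -2.4]
opening: 0.118
```

```bash
python3 ob.py
```

```text
t 6.6 pos [ 0.4954 -0.1054  0.0585] yaw 3.0397 q6 -1.913 F [ 0.42 -4.21 -2.35] T [-0.636 -0.069  0.029] tau6 0.021 op 0.118 [-1.000e-04  5.090e-02  9.987e-01 -3.000e-04]
```

{"fn": "servo_tool", "kwargs": {
  "plan": [
    [[0, -0.0004, 0, -0.05, -1], [0, 0, -0.0001, -0.05, -1], [0, 0, -0.0001, -0.05, -1]]
  ]
}}

```text
time_s: 6.9
eef_pos: [0.4954, -0.1055, 0.0583]
eef_rot: [-0.0, 0.127, 0.992, -0.0]
wrist_force: [0.1, -2.6, -2.5]
opening: 0.119
```

```bash
python3 ob.py
```

```text
t 6.9 pos [ 0.4954 -0.1055  0.0583] yaw 2.8877 q6 -1.761 F [ 0.1  -2.59 -2.52] T [-0.455 -0.034  0.042] tau6 -0.64 op 0.119 [-0.000e+00  1.266e-01  9.920e-01 -1.000e-04]
```

{"fn": "servo_tool", "kwargs": {
  "plan": [
    [[0, 0, -0.0001, -0.05, -1], [0, 0, -0.0001, -0.05, -1]]
  ]
}}

```text
time_s: 7.1
eef_pos: [0.4954, -0.1056, 0.0582]
eef_rot: [-0.0, 0.176, 0.984, -0.0]
wrist_force: [-0.2, -2.8, -2.7]
opening: 0.119
```

```bash
python3 ob.py
```

```text
t 7.1 pos [ 0.4954 -0.1056  0.0582] yaw 2.7877 q6 -1.661 F [-0.17 -2.78 -2.69] T [-0.469 -0.043  0.055] tau6 -0.639 op 0.119 [-1.000e-04  1.760e-01  9.844e-01 -1.000e-04]
```

{"fn": "servo_tool", "kwargs": {
  "plan": [
    [[0, -0.0002, -0.0001, -0.05, -1], [0, -0.0002, 0, -0.05, -1]]
  ]
}}

```text
time_s: 7.3
eef_pos: [0.4954, -0.1056, 0.0581]
eef_rot: [-0.0, 0.225, 0.974, 0.0]
wrist_force: [0.0, -2.1, -2.5]
opening: 0.12
```

```bash
python3 ob.py
```

```text
t 7.3 pos [ 0.4954 -0.1056  0.0581] yaw 2.6876 q6 -1.562 F [ 0.01 -2.14 -2.54] T [-0.207 -0.069  0.053] tau6 -0.634 op 0.12 [-1.000e-04  2.250e-01  9.743e-01  2.000e-04]
```

{"fn": "servo_tool", "kwargs": {
  "plan": [
    [[0, 0, -0.0001, -0.05, -1]]
  ]
}}

```text
time_s: 7.4
eef_pos: [0.4954, -0.1057, 0.058]
eef_rot: [-0.0, 0.249, 0.968, 0.0]
wrist_force: [-0.6, -1.3, -1.6]
opening: 0.123
```

```bash
python3 ob.py
```

```text
t 7.4 pos [ 0.4954 -0.1057  0.058 ] yaw 2.6377 q6 -1.512 F [-0.59 -1.25 -1.65] T [-0.234 -0.005 -0.001] tau6 -0.643 op 0.123 [-2.000e-04  2.493e-01  9.684e-01  1.000e-04]
```

{"fn": "servo_tool", "kwargs": {
  "plan": [
    [[0, 0, 0, -0.05, -1], [0, 0, -0.0001, -0.05, -1]]
  ]
}}

```text
time_s: 7.6
eef_pos: [0.4953, -0.1057, 0.0578]
eef_rot: [-0.0, 0.297, 0.955, 0.0]
wrist_force: [-0.6, -1.0, -2.3]
opening: 0.122
```

```bash
python3 ob.py
```

```text
t 7.6 pos [ 0.4953 -0.1057  0.0578] yaw 2.5377 q6 -1.412 F [-0.59 -1.03 -2.34] T [-0.268 -0.045  0.005] tau6 -0.64 op 0.122 [-2.000e-04  2.974e-01  9.548e-01  1.000e-04]
```

{"fn": "servo_tool", "kwargs": {
  "plan": [
    [[0, 0, 0, -0.05, -1], [0, 0, -0.0001, -0.05, -1]]
  ]
}}

```text
time_s: 7.8
eef_pos: [0.4953, -0.1058, 0.0578]
eef_rot: [-0.0, 0.345, 0.939, 0.0]
wrist_force: [-1.0, -2.0, -1.7]
opening: 0.118
```

```bash
python3 ob.py
```

```text
t 7.8 pos [ 0.4953 -0.1058  0.0578] yaw 2.4377 q6 -1.312 F [-0.98 -2.05 -1.67] T [-0.329 -0.053  0.004] tau6 -0.639 op 0.118 [-1.000e-04  3.447e-01  9.387e-01  0.000e+00]
```

{"fn": "servo_tool", "kwargs": {
  "plan": [
    [[0, 0, -0.0001, -0.05, -1], [0, 0, 0, -0.05, -1]]
  ]
}}

```text
time_s: 8.0
eef_pos: [0.4953, -0.1058, 0.0576]
eef_rot: [-0.0, 0.391, 0.92, -0.0]
wrist_force: [0.6, -2.6, -2.5]
opening: 0.12
```

```bash
python3 ob.py
```

```text
t 8.0 pos [ 0.4953 -0.1058  0.0576] yaw 2.3377 q6 -1.212 F [ 0.62 -2.55 -2.51] T [-0.384 -0.078  0.072] tau6 -0.638 op 0.12 [-2.000e-04  3.912e-01  9.203e-01 -0.000e+00]
```

{"fn": "servo_tool", "kwargs": {
  "plan": [
    [[0, 0, -0.0001, -0.05, -1], [0, 0, -0.0001, -0.05, -1]]
  ]
}}

```text
time_s: 8.2
eef_pos: [0.4953, -0.1058, 0.0575]
eef_rot: [-0.0, 0.437, 0.9, -0.0]
wrist_force: [-1.5, -1.6, -0.8]
opening: 0.117
```

```bash
python3 ob.py
```

```text
t 8.2 pos [ 0.4953 -0.1058  0.0575] yaw 2.2378 q6 -1.112 F [-1.45 -1.64 -0.77] T [-0.387  0.044  0.043] tau6 -0.64 op 0.117 [-2.000e-04  4.367e-01  8.996e-01 -1.000e-04]
```

{"fn": "servo_tool", "kwargs": {
  "plan": [
    [[0, 0, -0.0001, -0.05, -1], [0, 0, 0, -0.05, -1]]
  ]
}}

```text
time_s: 8.4
eef_pos: [0.4953, -0.1058, 0.0574]
eef_rot: [-0.0, 0.481, 0.877, -0.0]
wrist_force: [-0.9, -2.1, -1.8]
opening: 0.118
```

```bash
python3 ob.py
```

```text
t 8.4 pos [ 0.4953 -0.1058  0.0574] yaw 2.1377 q6 -1.012 F [-0.94 -2.06 -1.78] T [-0.403  0.015  0.091] tau6 -0.639 op 0.118 [-2.000e-04  4.811e-01  8.766e-01 -1.000e-04]
```

{"fn": "servo_tool", "kwargs": {
  "plan": [
    [[0, 0, -0.0001, -0.05, -1]]
  ]
}}

```text
time_s: 8.5
eef_pos: [0.4952, -0.1059, 0.0573]
eef_rot: [-0.0, 0.503, 0.864, -0.0]
wrist_force: [-1.0, -3.6, -0.6]
opening: 0.118
```

```bash
python3 ob.py
```

```text
t 8.5 pos [ 0.4952 -0.1059  0.0573] yaw 2.0877 q6 -0.962 F [-1.04 -3.56 -0.6 ] T [-0.473  0.112  0.036] tau6 -0.641 op 0.118 [-2.000e-04  5.029e-01  8.644e-01 -2.000e-04]
```

{"fn": "servo_tool", "kwargs": {
  "plan": [
    [[0, 0, 0, -0.05, -1]]
  ]
}}

```text
time_s: 8.6
eef_pos: [0.4952, -0.1059, 0.0572]
eef_rot: [-0.0, 0.524, 0.852, -0.0]
wrist_force: [-0.3, -3.6, -1.8]
opening: 0.12
```

```bash
python3 ob.py
```

```text
t 8.6 pos [ 0.4952 -0.1059  0.0572] yaw 2.0377 q6 -0.912 F [-0.33 -3.62 -1.81] T [-0.44  -0.011  0.046] tau6 -0.638 op 0.12 [-2.000e-04  5.243e-01  8.515e-01 -2.000e-04]
```

{"fn": "servo_tool", "kwargs": {
  "plan": [
    [[0, 0, -0.0001, -0.05, -1]]
  ]
}}

```text
time_s: 8.7
eef_pos: [0.4952, -0.1059, 0.0572]
eef_rot: [-0.0, 0.545, 0.838, -0.0]
wrist_force: [-0.7, -3.9, -0.3]
opening: 0.123
```

```bash
python3 ob.py
```

```text
t 8.7 pos [ 0.4952 -0.1059  0.0572] yaw 1.9878 q6 -0.862 F [-0.73 -3.87 -0.26] T [-0.423  0.096  0.031] tau6 -0.628 op 0.123 [-2.000e-04  5.454e-01  8.382e-01 -2.000e-04]
```

{"fn": "servo_tool", "kwargs": {
  "plan": [
    [[0, 0, 0, -0.05, -1]]
  ]
}}

```text
time_s: 8.8
eef_pos: [0.4952, -0.1059, 0.0571]
eef_rot: [-0.0, 0.566, 0.824, -0.0]
wrist_force: [-0.6, -3.4, -2.6]
opening: 0.116
```

```bash
python3 ob.py
```

```text
t 8.8 pos [ 0.4952 -0.1059  0.0571] yaw 1.9378 q6 -0.812 F [-0.63 -3.42 -2.56] T [-0.446  0.053  0.02 ] tau6 -0.618 op 0.116 [-2.000e-04  5.662e-01  8.243e-01 -2.000e-04]
```

{"fn": "servo_tool", "kwargs": {
  "plan": [
    [[0, 0, -0.0001, -0.05, -1]]
  ]
}}

```text
time_s: 8.9
eef_pos: [0.4951, -0.1059, 0.0571]
eef_rot: [-0.0, 0.587, 0.81, -0.0]
wrist_force: [-1.0, -3.3, -0.7]
opening: 0.121
```

```bash
python3 ob.py
```

```text
t 8.9 pos [ 0.4951 -0.1059  0.0571] yaw 1.8879 q6 -0.762 F [-1.01 -3.34 -0.73] T [-0.457  0.097  0.08 ] tau6 -0.606 op 0.121 [-2.000e-04  5.866e-01  8.099e-01 -3.000e-04]
```

{"fn": "servo_tool", "kwargs": {
  "plan": [
    [[0, 0, 0, -0.05, -1]]
  ]
}}

```text
time_s: 9.0
eef_pos: [0.4951, -0.1059, 0.057]
eef_rot: [-0.0, 0.607, 0.795, -0.0]
wrist_force: [-0.5, -2.5, -1.2]
opening: 0.124
```

```bash
python3 ob.py
```

```text
t 9.0 pos [ 0.4951 -0.1059  0.057 ] yaw 1.8379 q6 -0.712 F [-0.54 -2.46 -1.2 ] T [-0.507  0.068  0.091] tau6 -0.6 op 0.124 [-3.000e-04  6.067e-01  7.950e-01 -3.000e-04]
```

{"fn": "servo_tool", "kwargs": {
  "plan": [
    [[0, 0, -0.0001, -0.05, -1], [0, 0, 0, 0, 0.2], [0, 0, 0, 0, 0.2], [0, 0, 0, 0, 0.2], [0, 0, 0.03, 0, 0.2], [0, 0, 0.035, 0, 0.2]]
  ]
}}

```text
time_s: 9.6
eef_pos: [0.4941, -0.1049, 0.1214]
eef_rot: [-0.002, 0.625, 0.78, -0.0]
wrist_force: [1.3, -0.1, -0.1]
opening: 0.6
```

```bash
python3 ob.py
```

```text
t 9.6 pos [ 0.4941 -0.1049  0.1214] yaw 1.7905 q6 -0.665 F [ 1.32 -0.05 -0.07] T [-0.016 -0.031  0.009] tau6 -0.0 op 0.6 [-2.100e-03  6.253e-01  7.804e-01 -3.000e-04]
```

{"fn": "servo_tool", "kwargs": {
  "plan": [
    [[0.022, 0.011, 0.002, 0.149, 0.2], [0.022, 0.011, 0.002, 0.149, 0.2], [0.022, 0.011, 0.002, 0.149, 0.2], [0.022, 0.011, 0.002, 0.149, 0.2], [0.022, 0.011, 0.002, 0.149, 0.2], [0.022, 0.011, 0.002, 0.149, 0.2], [0.022, 0.011, 0.002, 0.149, 0.2], [0.022, 0.012, 0, 0.149, 0.2]]
  ]
}}

```text
time_s: 10.4
eef_pos: [0.6725, -0.0161, 0.1363]
eef_rot: [0.0, 0.076, 0.997, 0.0]
wrist_force: [0.3, 1.0, -0.4]
opening: 0.598
```

{"fn": "servo_tool", "kwargs": {
  "plan": [
    [[0, 0, 0, 0.149, 0.2], [0, 0, 0, 0.02, 0.2], [0, 0, 0, 0, 0.2]]
  ]
}}

```text
time_s: 10.7
eef_pos: [0.6711, -0.0167, 0.1357]
eef_rot: [-0.0, -0.003, 1.0, 0.0]
wrist_force: [0.4, 0.3, -1.1]
opening: 0.598
```

```bash
python3 cu.py 1 .672 -.0155 .01 c1
```

```text
t 10.7 pos [ 0.6711 -0.0167  0.1357] yaw 3.1482 q6 -1.779 F [ 0.44  0.28 -1.14] T [ 0.03  -0.026  0.03 ]
[ 0.6723 -0.0152  0.0137  0.6117]
move [0.0013 0.0015] roll 0.0071
```

View pics/c1.png

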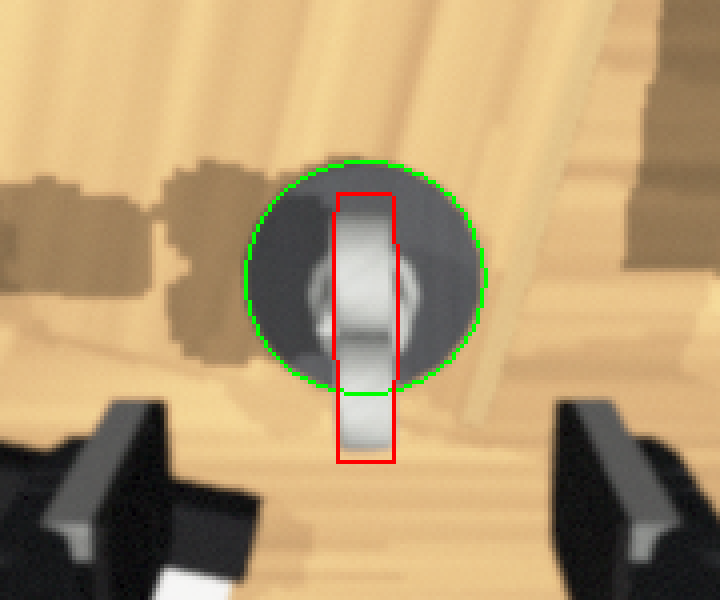

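{"fn": "servo_tool", "kwargs": {
  "plan": [
    [[0.0012, 0.0005, -0.026, 0.006, 0.2], [0, 0, -0.026, 0, 0.2], [0, 0, -0.025, 0, 0], [0, 0, 0, 0, -1], [0, 0, 0, 0, -1], [0, 0, 0, 0, -1], [0, 0, 0, 0, -1], [0, 0, 0, 0, -1]]
  ]
}}

```text
time_s: 11.55
eef_pos: [0.6727, -0.0163, 0.0599]
eef_rot: [0.0, -0.008, 1.0, -0.0]
wrist_force: [-1.9, 0.9, -2.6]
opening: 0.119
```

```bash
python3 ob.py
```

```text
t 11.55 pos [ 0.6727 -0.0163  0.0599] yaw 3.1567 q6 -1.786 F [-1.89  0.85 -2.58] T [0.034 0.374 0.032] tau6 -0.014 op 0.119 [ 1.0e-04 -7.5e-03  1.0e+00 -1.0e-04]
```

{"fn": "servo_tool", "kwargs": {
  "plan": [
    [[0, 0, 0, -0.05, -1], [0, 0, -0.0001, -0.05, -1], [0, 0, 0, -0.05, -1], [0, 0, -0.0001, -0.05, -1]]
  ]
}}

```text
time_s: 11.95
eef_pos: [0.6727, -0.0164, 0.0596]
eef_rot: [0.0, 0.093, 0.996, -0.0]
wrist_force: [-2.4, 0.9, -2.7]
opening: 0.119
```

```bash
python3 ob.py
```

```text
t 11.95 pos [ 0.6727 -0.0164  0.0596] yaw 2.9547 q6 -1.584 F [-2.39  0.89 -2.7 ] T [0.002 0.483 0.049] tau6 -0.64 op 0.119 [ 1.000e-04  9.330e-02  9.956e-01 -1.000e-04]
```

{"fn": "servo_tool", "kwargs": {
  "plan": [
    [[0, 0, 0, -0.05, -1]]
  ]
}}

```text
time_s: 12.05
eef_pos: [0.6727, -0.0164, 0.0596]
eef_rot: [0.0, 0.118, 0.993, -0.0]
wrist_force: [-2.3, 0.3, -2.8]
opening: 0.117
```

```bash
python3 ob.py
```

```text
t 12.05 pos [ 0.6727 -0.0164  0.0596] yaw 2.9048 q6 -1.534 F [-2.32  0.29 -2.77] T [-0.031  0.401  0.032] tau6 -0.639 op 0.117 [ 1.000e-04  1.181e-01  9.930e-01 -1.000e-04]
```

{"fn": "servo_tool", "kwargs": {
  "plan": [
    [[0, 0, -0.0001, -0.05, -1]]
  ]
}}

```text
time_s: 12.15
eef_pos: [0.6726, -0.0164, 0.0595]
eef_rot: [0.0, 0.143, 0.99, -0.0]
wrist_force: [-1.9, 0.4, -2.0]
opening: 0.118
```

```bash
python3 ob.py
```

```text
t 12.15 pos [ 0.6726 -0.0164  0.0595] yaw 2.8548 q6 -1.484 F [-1.87  0.38 -2.05] T [-0.051  0.471  0.052] tau6 -0.639 op 0.118 [ 0.000e+00  1.429e-01  9.897e-01 -2.000e-04]
```

{"fn": "servo_tool", "kwargs": {
  "plan": [
    [[0, 0, 0, -0.05, -1]]
  ]
}}

```text
time_s: 12.25
eef_pos: [0.6726, -0.0164, 0.0594]
eef_rot: [0.0, 0.168, 0.986, -0.0]
wrist_force: [-2.8, 0.2, -2.6]
opening: 0.115
```

```bash
python3 ob.py
```

```text
t 12.25 pos [ 0.6726 -0.0164  0.0594] yaw 2.8048 q6 -1.434 F [-2.82  0.22 -2.58] T [-0.046  0.465  0.006] tau6 -0.638 op 0.115 [ 0.000e+00  1.676e-01  9.859e-01 -2.000e-04]
```

{"fn": "servo_tool", "kwargs": {
  "plan": [
    [[-0.0002, 0, -0.0001, -0.05, -1], [-0.0002, 0, -0.0001, -0.05, -1]]
  ]
}}

```text
time_s: 12.45
eef_pos: [0.6726, -0.0165, 0.0593]
eef_rot: [0.0, 0.217, 0.976, -0.0]
wrist_force: [-0.3, 0.3, -3.2]
opening: 0.118
```

```bash
python3 ob.py
```

```text
t 12.45 pos [ 0.6726 -0.0165  0.0593] yaw 2.7047 q6 -1.334 F [-0.34  0.32 -3.16] T [-0.037  0.173  0.07 ] tau6 -0.637 op 0.118 [ 5.000e-04  2.167e-01  9.762e-01 -1.000e-04]
```

{"fn": "servo_tool", "kwargs": {
  "plan": [
    [[0, 0, 0, -0.05, -1], [0, 0, -0.0001, -0.05, -1]]
  ]
}}

```text
time_s: 12.65
eef_pos: [0.6726, -0.0165, 0.0592]
eef_rot: [0.0, 0.265, 0.964, -0.0]
wrist_force: [-0.4, 0.3, -3.9]
opening: 0.12
```

```bash
python3 ob.py
```

```text
t 12.65 pos [ 0.6726 -0.0165  0.0592] yaw 2.6046 q6 -1.234 F [-0.4   0.26 -3.93] T [-0.057  0.291 -0.001] tau6 -0.638 op 0.12 [ 4.000e-04  2.653e-01  9.642e-01 -1.000e-04]
```

{"fn": "servo_tool", "kwargs": {
  "plan": [
    [[0, 0, 0, -0.05, -1], [0, 0, -0.0001, -0.05, -1]]
  ]
}}

```text
time_s: 12.85
eef_pos: [0.6725, -0.0165, 0.059]
eef_rot: [0.0, 0.313, 0.95, -0.0]
wrist_force: [-0.3, -0.3, -2.7]
opening: 0.114
```

```bash
python3 ob.py
```

```text
t 12.85 pos [ 0.6725 -0.0165  0.059 ] yaw 2.5046 q6 -1.134 F [-0.3  -0.29 -2.71] T [-0.102  0.338 -0.024] tau6 -0.638 op 0.114 [ 4.000e-04  3.131e-01  9.497e-01 -1.000e-04]
```

{"fn": "servo_tool", "kwargs": {
  "plan": [
    [[0, 0, -0.0001, -0.05, -1], [0, 0, 0, -0.05, -1]]
  ]
}}

```text
time_s: 13.05
eef_pos: [0.6725, -0.0165, 0.0589]
eef_rot: [0.0, 0.36, 0.933, -0.0]
wrist_force: [-0.5, -0.4, -4.1]
opening: 0.12
```

```bash
python3 ob.py
```

```text
t 13.05 pos [ 0.6725 -0.0165  0.0589] yaw 2.4047 q6 -1.034 F [-0.54 -0.38 -4.13] T [-0.059  0.309 -0.003] tau6 -0.637 op 0.12 [ 4.000e-04  3.602e-01  9.329e-01 -1.000e-04]
```

{"fn": "servo_tool", "kwargs": {
  "plan": [
    [[0, 0, -0.0001, -0.05, -1], [0, 0, -0.0001, -0.05, -1]]
  ]
}}

```text
time_s: 13.25
eef_pos: [0.6725, -0.0166, 0.0588]
eef_rot: [0.0, 0.406, 0.914, -0.0]
wrist_force: [-2.9, -0.8, -2.0]
opening: 0.123
```

```bash
python3 ob.py
```

```text
t 13.25 pos [ 0.6725 -0.0166  0.0588] yaw 2.3047 q6 -0.934 F [-2.93 -0.8  -1.97] T [-0.104  0.435  0.038] tau6 -0.627 op 0.123 [ 4.000e-04  4.063e-01  9.137e-01 -1.000e-04]
```

{"fn": "servo_tool", "kwargs": {
  "plan": [
    [[0, 0, 0, -0.05, -1], [0, 0, -0.0001, -0.05, -1]]
  ]
}}

```text
time_s: 13.45
eef_pos: [0.6724, -0.0166, 0.0587]
eef_rot: [0.0, 0.452, 0.892, -0.0]
wrist_force: [-2.0, -0.2, -2.0]
opening: 0.12
```

```bash
python3 ob.py
```

```text
t 13.45 pos [ 0.6724 -0.0166  0.0587] yaw 2.2047 q6 -0.834 F [-1.96 -0.24 -1.99] T [-0.086  0.462  0.061] tau6 -0.61 op 0.12 [ 3.000e-04  4.515e-01  8.923e-01 -2.000e-04]
```

{"fn": "servo_tool", "kwargs": {
  "plan": [
    [[0, 0, 0, -0.05, -1]]
  ]
}}

```text
time_s: 13.55
eef_pos: [0.6724, -0.0166, 0.0586]
eef_rot: [0.0, 0.474, 0.881, -0.0]
wrist_force: [-2.2, 0.3, -2.3]
opening: 0.117
```

```bash
python3 ob.py
```

```text
t 13.55 pos [ 0.6724 -0.0166  0.0586] yaw 2.1547 q6 -0.784 F [-2.25  0.26 -2.28] T [-0.108  0.381  0.11 ] tau6 -0.599 op 0.117 [ 3.000e-04  4.737e-01  8.807e-01 -2.000e-04]
```

{"fn": "servo_tool", "kwargs": {
  "plan": [
    [[0, 0, -0.0001, -0.05, -1]]
  ]
}}

```text
time_s: 13.65
eef_pos: [0.6724, -0.0166, 0.0586]
eef_rot: [0.0, 0.496, 0.869, -0.0]
wrist_force: [-2.3, -0.2, -2.0]
opening: 0.117
```

```bash
python3 ob.py
```

```text
t 13.65 pos [ 0.6724 -0.0166  0.0586] yaw 2.1047 q6 -0.734 F [-2.33 -0.18 -1.99] T [-0.113  0.504  0.058] tau6 -0.582 op 0.117 [ 3.000e-04  4.955e-01  8.686e-01 -2.000e-04]
```

{"fn": "servo_tool", "kwargs": {
  "plan": [
    [[0, 0, 0, 0, 0.2], [0, 0, 0, 0, 0.2], [0, 0, 0, 0, 0.2], [0, 0, 0.035, 0, 0.2], [0, 0, 0.04, 0, 0.2]]
  ]
}}

```text
time_s: 14.15
eef_pos: [0.6709, -0.0161, 0.1318]
eef_rot: [-0.002, 0.494, 0.869, -0.001]
wrist_force: [1.8, -0.0, 0.9]
opening: 0.601
```

{"fn": "servo_tool", "kwargs": {
  "plan": [
    [[-0.004, -0.0155, 0, 0.149, 0.2], [-0.004, -0.0155, 0, 0.149, 0.2], [-0.004, -0.0155, 0, 0.149, 0.2], [-0.004, -0.0155, 0, 0.149, 0.2], [-0.004, -0.0155, 0, 0.149, 0.2], [-0.004, -0.0155, 0, 0.149, 0.2], [-0.004, -0.0155, 0, 0.149, 0.2], [-0.004, -0.0155, 0, 0.149, 0.2]]
  ]
}}

```text
time_s: 14.95
eef_pos: [0.6405, -0.1411, 0.1335]
eef_rot: [0.001, -0.082, 0.997, -0.0]
wrist_force: [0.4, -0.9, 0.0]
opening: 0.6
```

{"fn": "servo_tool", "kwargs": {
  "plan": [
    [[0, 0, 0, 0.07, 0.2], [0, 0, 0, 0, 0.2], [0, 0, 0, 0, 0.2]]
  ]
}}

```text
time_s: 15.25
eef_pos: [0.6405, -0.1402, 0.1332]
eef_rot: [0.0, -0.113, 0.994, -0.0]
wrist_force: [0.2, -0.1, 0.4]
opening: 0.598
```

```bash
python3 cu.py 2 .6406 -.1412 .23 c2
```

```text
t 15.25 pos [ 0.6405 -0.1402  0.1332] yaw 3.3671 q6 -2.193 F [ 0.24 -0.07  0.36] T [-0.016  0.025 -0.031]
[ 0.6409 -0.1413  0.2467  0.5073]
move [ 0.0003 -0.001 ] roll 0.0212
```

View pics/c2.png

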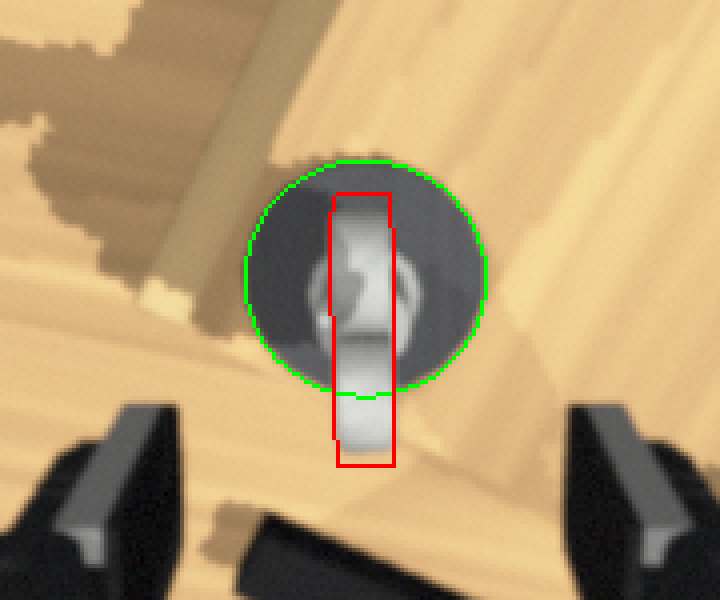

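{"fn": "servo_tool", "kwargs": {
  "plan": [
    [[0.0006, -0.0018, -0.025, 0.008, 0.2], [0, 0, -0.025, 0, 0.2], [0, 0, -0.0245, 0, 0], [0, 0, 0, 0, -1], [0, 0, 0, 0, -1], [0, 0, 0, 0, -1], [0, 0, 0, 0, -1], [0, 0, 0, 0, -1]]
  ]
}}

```text
time_s: 16.1
eef_pos: [0.6405, -0.1421, 0.0587]
eef_rot: [-0.0, -0.117, 0.993, -0.0]
wrist_force: [-2.7, -1.6, -4.3]
opening: 0.119
```

```bash
python3 ob.py
```

```text
t 16.1 pos [ 0.6405 -0.1421  0.0587] yaw 3.3767 q6 -2.204 F [-2.73 -1.6  -4.34] T [-0.302  0.567  0.034] tau6 0.016 op 0.119 [-3.000e-04 -1.173e-01  9.931e-01 -0.000e+00]
```

{"fn": "servo_tool", "kwargs": {
  "plan": [
    [[0, 0, 0, -0.05, -1], [0, 0, -0.0001, -0.05, -1], [0, 0, 0, -0.05, -1], [0, 0, -0.0001, -0.05, -1]]
  ]
}}

```text
time_s: 16.5
eef_pos: [0.6405, -0.1422, 0.0584]
eef_rot: [-0.0, -0.017, 1.0, -0.0]
wrist_force: [-3.0, -1.7, -6.4]
opening: 0.114
```

```bash
python3 ob.py
```

```text
t 16.5 pos [ 0.6405 -0.1422  0.0584] yaw 3.1747 q6 -2.002 F [-2.97 -1.71 -6.38] T [-0.318  0.517  0.017] tau6 -0.636 op 0.114 [-3.000e-04 -1.660e-02  9.999e-01 -1.000e-04]
```

{"fn": "servo_tool", "kwargs": {
  "plan": [
    [[0, 0, 0, -0.05, -1]]
  ]
}}

```text
time_s: 16.6
eef_pos: [0.6406, -0.1422, 0.0584]
eef_rot: [-0.0, 0.008, 1.0, -0.0]
wrist_force: [-4.2, -1.6, -6.6]
opening: 0.119
```

```bash
python3 ob.py
```

```text
t 16.6 pos [ 0.6406 -0.1422  0.0584] yaw 3.1247 q6 -1.952 F [-4.2  -1.58 -6.62] T [-0.349  0.527  0.017] tau6 -0.634 op 0.119 [-3.0e-04  8.5e-03  1.0e+00 -1.0e-04]
```

{"fn": "servo_tool", "kwargs": {
  "plan": [
    [[0, 0, -0.0001, -0.05, -1], [0, 0, -0.0001, -0.05, -1]]
  ]
}}

```text
time_s: 16.8
eef_pos: [0.6406, -0.1422, 0.0582]
eef_rot: [-0.0, 0.058, 0.998, -0.0]
wrist_force: [-2.8, -2.2, -5.2]
opening: 0.118
```

```bash
python3 ob.py
```

```text
t 16.8 pos [ 0.6406 -0.1422  0.0582] yaw 3.0247 q6 -1.852 F [-2.84 -2.21 -5.18] T [-0.298  0.563  0.021] tau6 -0.635 op 0.118 [-3.000e-04  5.840e-02  9.983e-01 -1.000e-04]
```

{"fn": "servo_tool", "kwargs": {
  "plan": [
    [[-0.0003, 0, -0.0001, -0.05, -1], [-0.0003, 0, 0, -0.05, -1]]
  ]
}}

```text
time_s: 17.0
eef_pos: [0.6405, -0.1422, 0.0581]
eef_rot: [0.0, 0.108, 0.994, -0.0]
wrist_force: [0.4, -3.0, -7.6]
opening: 0.119
```

```bash
python3 ob.py
```

```text
t 17.0 pos [ 0.6405 -0.1422  0.0581] yaw 2.9246 q6 -1.753 F [ 0.35 -2.96 -7.64] T [-0.321  0.06  -0.006] tau6 -0.63 op 0.119 [ 4.000e-04  1.083e-01  9.941e-01 -1.000e-04]
```

{"fn": "servo_tool", "kwargs": {
  "plan": [
    [[0, 0, -0.0001, -0.05, -1], [0, 0, 0, -0.05, -1]]
  ]
}}

```text
time_s: 17.2
eef_pos: [0.6405, -0.1422, 0.058]
eef_rot: [0.0, 0.158, 0.987, -0.0]
wrist_force: [-1.0, -2.4, -8.1]
opening: 0.12
```

```bash
python3 ob.py
```

```text
t 17.2 pos [ 0.6405 -0.1422  0.058 ] yaw 2.8246 q6 -1.653 F [-0.97 -2.37 -8.11] T [-0.326  0.146  0.067] tau6 -0.633 op 0.12 [ 4.000e-04  1.578e-01  9.875e-01 -1.000e-04]
```

{"fn": "servo_tool", "kwargs": {
  "plan": [
    [[0, 0, -0.0001, -0.05, -1], [0, 0, 0, -0.05, -1]]
  ]
}}

```text
time_s: 17.4
eef_pos: [0.6405, -0.1422, 0.0579]
eef_rot: [0.0, 0.207, 0.978, -0.0]
wrist_force: [-0.3, -3.8, -9.1]
opening: 0.12
```

```bash
python3 ob.py
```

```text
t 17.4 pos [ 0.6405 -0.1422  0.0579] yaw 2.7246 q6 -1.553 F [-0.3  -3.81 -9.08] T [-0.338  0.146  0.061] tau6 -0.632 op 0.12 [ 3.000e-04  2.070e-01  9.783e-01 -1.000e-04]
```

{"fn": "servo_tool", "kwargs": {
  "plan": [
    [[0, 0, -0.0001, -0.05, -1], [0, 0, 0, -0.05, -1]]
  ]
}}

```text
time_s: 17.6
eef_pos: [0.6405, -0.1422, 0.0577]
eef_rot: [0.0, 0.256, 0.967, -0.0]
wrist_force: [-0.1, -1.5, -8.3]
opening: 0.122
```

```bash
python3 ob.py
```

```text
t 17.6 pos [ 0.6405 -0.1422  0.0577] yaw 2.6246 q6 -1.453 F [-0.11 -1.54 -8.29] T [-0.356  0.15   0.015] tau6 -0.632 op 0.122 [ 3.000e-04  2.556e-01  9.668e-01 -1.000e-04]
```

{"fn": "servo_tool", "kwargs": {
  "plan": [
    [[0, 0, -0.0002, -0.05, -1], [0, 0, -0.0002, -0.05, -1]]
  ]
}}

```text
time_s: 17.8
eef_pos: [0.6405, -0.1422, 0.0576]
eef_rot: [0.0, 0.304, 0.953, -0.0]
wrist_force: [-1.3, -1.2, -5.7]
opening: 0.122
```

```bash
python3 ob.py
```

```text
t 17.8 pos [ 0.6405 -0.1422  0.0576] yaw 2.5246 q6 -1.353 F [-1.33 -1.16 -5.73] T [-0.261  0.317  0.034] tau6 -0.635 op 0.122 [ 4.000e-04  3.036e-01  9.528e-01 -1.000e-04]
```

{"fn": "servo_tool", "kwargs": {
  "plan": [
    [[0, 0, -0.0001, -0.05, -1], [0, 0, 0, -0.05, -1]]
  ]
}}

```text
time_s: 18.0
eef_pos: [0.6405, -0.1423, 0.0575]
eef_rot: [0.0, 0.351, 0.936, -0.0]
wrist_force: [-0.9, -1.2, -6.2]
opening: 0.117
```

```bash
python3 ob.py
```

```text
t 18.0 pos [ 0.6405 -0.1423  0.0575] yaw 2.4246 q6 -1.253 F [-0.94 -1.2  -6.17] T [-0.247  0.241  0.001] tau6 -0.634 op 0.117 [ 4.000e-04  3.509e-01  9.364e-01 -1.000e-04]
```

{"fn": "servo_tool", "kwargs": {
  "plan": [
    [[0, 0, -0.0001, -0.05, -1]]
  ]
}}

```text
time_s: 18.1
eef_pos: [0.6405, -0.1423, 0.0574]
eef_rot: [0.0, 0.374, 0.927, -0.0]
wrist_force: [-1.3, -1.1, -5.2]
opening: 0.118
```

```bash
python3 ob.py
```

```text
t 18.1 pos [ 0.6405 -0.1423  0.0574] yaw 2.3746 q6 -1.203 F [-1.32 -1.08 -5.21] T [-0.204  0.299  0.023] tau6 -0.635 op 0.118 [ 3.000e-04  3.742e-01  9.274e-01 -1.000e-04]
```

{"fn": "servo_tool", "kwargs": {
  "plan": [
    [[0, 0, -0.0001, -0.05, -1]]
  ]
}}

```text
time_s: 18.2
eef_pos: [0.6405, -0.1423, 0.0573]
eef_rot: [0.0, 0.397, 0.918, -0.0]
wrist_force: [-0.7, -1.9, -6.1]
opening: 0.116
```

```bash
python3 ob.py
```

```text
t 18.2 pos [ 0.6405 -0.1423  0.0573] yaw 2.3247 q6 -1.153 F [-0.68 -1.93 -6.12] T [-0.253  0.3    0.012] tau6 -0.635 op 0.116 [ 3.000e-04  3.972e-01  9.177e-01 -1.000e-04]
```

{"fn": "servo_tool", "kwargs": {
  "plan": [
    [[0, 0, -0.0001, -0.05, -1]]
  ]
}}

```text
time_s: 18.3
eef_pos: [0.6405, -0.1423, 0.0573]
eef_rot: [0.0, 0.42, 0.908, -0.0]
wrist_force: [-1.4, -2.2, -4.9]
opening: 0.115
```

```bash
python3 ob.py
```

```text
t 18.3 pos [ 0.6405 -0.1423  0.0573] yaw 2.2747 q6 -1.103 F [-1.39 -2.21 -4.89] T [-0.254  0.36   0.041] tau6 -0.629 op 0.115 [ 4.000e-04  4.200e-01  9.075e-01 -0.000e+00]
```

{"fn": "servo_tool", "kwargs": {
  "plan": [
    [[0, 0, 0, -0.05, -1]]
  ]
}}

```text
time_s: 18.4
eef_pos: [0.6405, -0.1423, 0.0572]
eef_rot: [0.0, 0.443, 0.897, -0.0]
wrist_force: [-1.7, -1.9, -5.4]
opening: 0.118
```

```bash
python3 ob.py
```

```text
t 18.4 pos [ 0.6405 -0.1423  0.0572] yaw 2.2246 q6 -1.053 F [-1.68 -1.89 -5.41] T [-0.27   0.3    0.068] tau6 -0.617 op 0.118 [ 3.000e-04  4.426e-01  8.967e-01 -0.000e+00]
```

{"fn": "servo_tool", "kwargs": {
  "plan": [
    [[0, 0, -0.0001, -0.05, -1]]
  ]
}}

```text
time_s: 18.5
eef_pos: [0.6405, -0.1423, 0.0572]
eef_rot: [0.0, 0.465, 0.885, -0.0]
wrist_force: [-1.1, -1.9, -5.3]
opening: 0.114
```

```bash
python3 ob.py
```

```text
t 18.5 pos [ 0.6405 -0.1423  0.0572] yaw 2.1747 q6 -1.003 F [-1.09 -1.93 -5.28] T [-0.248  0.357  0.076] tau6 -0.608 op 0.114 [ 4.000e-04  4.648e-01  8.854e-01 -1.000e-04]
```

{"fn": "servo_tool", "kwargs": {
  "plan": [
    [[0, 0, -0.0001, -0.05, -1]]
  ]
}}

```text
time_s: 18.6
eef_pos: [0.6405, -0.1423, 0.0571]
eef_rot: [0.0, 0.487, 0.873, -0.0]
wrist_force: [-2.5, -1.8, -4.2]
opening: 0.123
```

```bash
python3 ob.py
```

```text
t 18.6 pos [ 0.6405 -0.1423  0.0571] yaw 2.1247 q6 -0.953 F [-2.52 -1.77 -4.19] T [-0.224  0.343  0.027] tau6 -0.601 op 0.123 [ 4.000e-04  4.868e-01  8.735e-01 -0.000e+00]
```

{"fn": "servo_tool", "kwargs": {
  "plan": [
    [[0, 0, -0.0001, -0.05, -1], [0, 0, 0, 0, 0.2], [0, 0, 0, 0, 0.2], [0, 0, 0, 0, 0.2], [0, 0, 0.035, 0, 0.2], [0, 0, 0.04, 0, 0.2]]
  ]
}}

```text
time_s: 19.2
eef_pos: [0.6392, -0.1414, 0.1307]
eef_rot: [-0.002, 0.507, 0.862, -0.0]
wrist_force: [0.6, -0.1, 0.0]
opening: 0.601
```

{"fn": "servo_tool", "kwargs": {
  "plan": [
    [[-0.0142, 0.0205, 0, 0.147, 0.2], [-0.0142, 0.0205, 0, 0.147, 0.2], [-0.0142, 0.0205, 0, 0.147, 0.2], [-0.0142, 0.0205, 0, 0.147, 0.2], [-0.0142, 0.0205, 0, 0.147, 0.2], [-0.0142, 0.0205, 0, 0.147, 0.2], [-0.0142, 0.0205, 0, 0.147, 0.2], [-0.0142, 0.0205, 0, 0.145, 0.2]]
  ]
}}

```text
time_s: 20.0
eef_pos: [0.5267, 0.0228, 0.1323]
eef_rot: [0.001, -0.058, 0.998, -0.0]
wrist_force: [0.9, -0.2, -0.1]
opening: 0.595
```

{"fn": "servo_tool", "kwargs": {
  "plan": [
    [[0, 0, 0, 0, 0.2], [0, 0, 0, 0, 0.2]]
  ]
}}

```text
time_s: 20.2
eef_pos: [0.5274, 0.0221, 0.1323]
eef_rot: [0.001, -0.054, 0.999, -0.0]
wrist_force: [-0.4, 0.3, -0.3]
opening: 0.597
```

```bash
python3 cu.py 3 .5263 .022 .1075 c3
```

```text
t 20.2 pos [0.5274 0.0221 0.1323] yaw 3.2502 q6 -1.863 F [-0.41  0.27 -0.28] T [ 0.044 -0.002 -0.011]
[0.5271 0.0215 0.1101 0.4933]
move [-0.0003 -0.0007] roll 0.0015
```

View pics/c3.png

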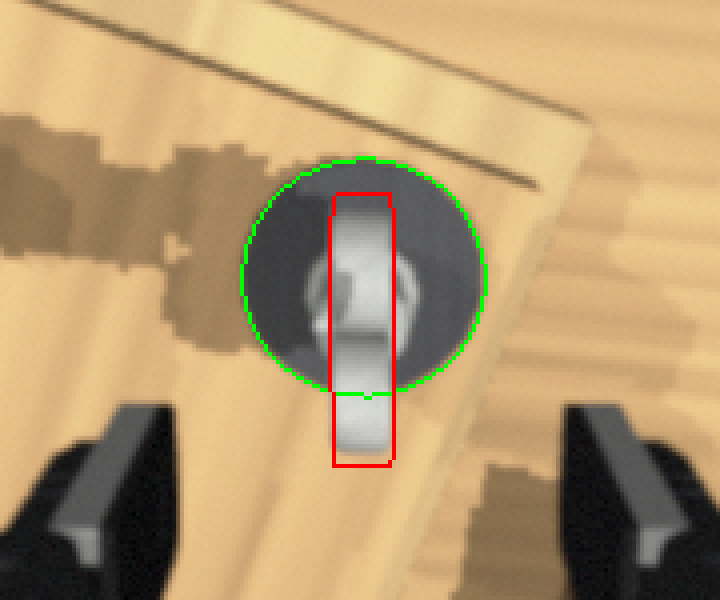

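{"fn": "servo_tool", "kwargs": {
  "plan": [
    [[-0.0006, -0.0014, -0.025, 0, 0.2], [0, 0, -0.025, 0, 0.2], [0, 0, -0.0238, 0, 0], [0, 0, 0, 0, -1], [0, 0, 0, 0, -1], [0, 0, 0, 0, -1], [0, 0, 0, 0, -1], [0, 0, 0, 0, -1]]
  ]
}}

```text
time_s: 21.05
eef_pos: [0.5263, 0.0204, 0.0583]
eef_rot: [0.0, -0.055, 0.999, -0.0]
wrist_force: [-2.0, -0.1, -1.2]
opening: 0.12
```

```bash
python3 ob.py
```

```text
t 21.05 pos [0.5263 0.0204 0.0583] yaw 3.2508 q6 -1.867 F [-1.96 -0.11 -1.17] T [-0.072  0.399  0.008] tau6 -0.016 op 0.12 [ 4.000e-04 -5.460e-02  9.985e-01 -2.000e-04]
```

{"fn": "servo_tool", "kwargs": {
  "plan": [
    [[0, 0, 0, -0.05, -1], [0, 0, -0.0001, -0.05, -1], [0, 0, 0, -0.05, -1], [0, 0, -0.0001, -0.05, -1]]
  ]
}}

```text
time_s: 21.45
eef_pos: [0.5263, 0.0204, 0.0581]
eef_rot: [0.0, 0.046, 0.999, -0.0]
wrist_force: [-1.8, 0.2, -1.9]
opening: 0.121
```

```bash
python3 ob.py
```

```text
t 21.45 pos [0.5263 0.0204 0.0581] yaw 3.0489 q6 -1.665 F [-1.8   0.21 -1.94] T [-0.045  0.342  0.03 ] tau6 -0.64 op 0.121 [ 3.000e-04  4.630e-02  9.989e-01 -2.000e-04]
```

{"fn": "servo_tool", "kwargs": {
  "plan": [
    [[0, 0, -0.0001, -0.05, -1]]
  ]
}}

```text
time_s: 21.55
eef_pos: [0.5263, 0.0204, 0.058]
eef_rot: [0.0, 0.071, 0.997, -0.0]
wrist_force: [-1.5, 0.1, -1.4]
opening: 0.12
```

```bash
python3 ob.py
```

```text
t 21.55 pos [0.5263 0.0204 0.058 ] yaw 2.9989 q6 -1.615 F [-1.53  0.14 -1.39] T [ 0.045  0.436 -0.013] tau6 -0.64 op 0.12 [ 3.000e-04  7.130e-02  9.975e-01 -1.000e-04]
```

{"fn": "servo_tool", "kwargs": {
  "plan": [
    [[0, 0, 0, -0.05, -1], [0, 0, -0.0001, -0.05, -1]]
  ]
}}

```text
time_s: 21.75
eef_pos: [0.5263, 0.0205, 0.0579]
eef_rot: [0.0, 0.121, 0.993, -0.0]
wrist_force: [-2.1, 0.6, -1.7]
opening: 0.118
```

```bash
python3 ob.py
```

```text
t 21.75 pos [0.5263 0.0205 0.0579] yaw 2.8989 q6 -1.515 F [-2.09  0.58 -1.71] T [0.042 0.412 0.052] tau6 -0.64 op 0.118 [ 3.000e-04  1.211e-01  9.926e-01 -1.000e-04]
```

Total −0.35, base −0.640.

{"fn": "servo_tool", "kwargs": {
  "plan": [
    [[-0.0003, 0, -0.0001, -0.05, -1], [0, 0, -0.0001, -0.05, -1]]
  ]
}}

```text
time_s: 21.95
eef_pos: [0.5263, 0.0205, 0.0578]
eef_rot: [0.001, 0.171, 0.985, 0.0]
wrist_force: [-1.6, 0.3, -1.5]
opening: 0.121
```

```bash
python3 ob.py
```

```text
t 21.95 pos [0.5263 0.0205 0.0578] yaw 2.7989 q6 -1.415 F [-1.61  0.3  -1.55] T [0.116 0.25  0.005] tau6 -0.64 op 0.121 [7.000e-04 1.705e-01 9.854e-01 0.000e+00]
```

{"fn": "servo_tool", "kwargs": {
  "plan": [
    [[0, 0, 0, -0.05, -1], [0, 0, -0.0001, -0.05, -1]]
  ]
}}

```text
time_s: 22.15
eef_pos: [0.5263, 0.0206, 0.0576]
eef_rot: [0.001, 0.22, 0.976, 0.0]
wrist_force: [-1.1, 1.3, -2.3]
opening: 0.116
```

```bash
python3 ob.py
```

```text
t 22.15 pos [0.5263 0.0206 0.0576] yaw 2.6988 q6 -1.315 F [-1.1   1.28 -2.29] T [0.123 0.264 0.015] tau6 -0.639 op 0.116 [6.000e-04 2.196e-01 9.756e-01 1.000e-04]
```

{"fn": "servo_tool", "kwargs": {
  "plan": [
    [[0, 0, 0, -0.05, -1], [0, 0, -0.0001, -0.05, -1]]
  ]
}}

```text
time_s: 22.35
eef_pos: [0.5263, 0.0206, 0.0575]
eef_rot: [0.001, 0.268, 0.963, 0.0]
wrist_force: [-0.7, 0.3, -2.5]
opening: 0.122
```

```bash
python3 ob.py
```

```text
t 22.35 pos [0.5263 0.0206 0.0575] yaw 2.5989 q6 -1.215 F [-0.65  0.29 -2.45] T [0.137 0.215 0.039] tau6 -0.639 op 0.122 [6.000e-04 2.680e-01 9.634e-01 1.000e-04]
```

{"fn": "servo_tool", "kwargs": {
  "plan": [
    [[0, 0, -0.0001, -0.05, -1]]
  ]
}}

```text
time_s: 22.45
eef_pos: [0.5263, 0.0206, 0.0574]
eef_rot: [0.001, 0.292, 0.956, 0.0]
wrist_force: [-1.0, 1.4, -2.2]
opening: 0.123
```

```bash
python3 ob.py
```

```text
t 22.45 pos [0.5263 0.0206 0.0574] yaw 2.5488 q6 -1.165 F [-0.99  1.43 -2.17] T [0.113 0.22  0.025] tau6 -0.639 op 0.123 [7.000e-04 2.921e-01 9.564e-01 2.000e-04]
```

{"fn": "servo_tool", "kwargs": {
  "plan": [
    [[0, 0, 0, -0.05, -1], [0, 0, -0.0001, -0.05, -1]]
  ]
}}

```text
time_s: 22.65
eef_pos: [0.5263, 0.0207, 0.0573]
eef_rot: [0.001, 0.339, 0.941, 0.0]
wrist_force: [-0.7, 1.7, -3.6]
opening: 0.119
```

```bash
python3 ob.py
```

```text
t 22.65 pos [0.5263 0.0207 0.0573] yaw 2.4488 q6 -1.065 F [-0.72  1.72 -3.65] T [0.184 0.209 0.021] tau6 -0.638 op 0.119 [6.000e-04 3.395e-01 9.406e-01 3.000e-04]
```

{"fn": "servo_tool", "kwargs": {
  "plan": [
    [[0, 0, 0, -0.05, -1], [0, 0, -0.0001, -0.05, -1]]
  ]
}}

```text
time_s: 22.85
eef_pos: [0.5263, 0.0207, 0.0572]
eef_rot: [0.001, 0.386, 0.922, 0.0]
wrist_force: [0.3, 1.9, -2.8]
opening: 0.12
```

```bash
python3 ob.py
```

```text
t 22.85 pos [0.5263 0.0207 0.0572] yaw 2.3488 q6 -0.965 F [ 0.33  1.85 -2.85] T [0.18 0.21 0.02] tau6 -0.638 op 0.12 [6.000e-04 3.861e-01 9.225e-01 3.000e-04]
```

{"fn": "servo_tool", "kwargs": {
  "plan": [
    [[0, 0, -0.0001, -0.05, -1], [0, 0, 0, -0.05, -1]]
  ]
}}

```text
time_s: 23.05
eef_pos: [0.5263, 0.0207, 0.0571]
eef_rot: [0.001, 0.432, 0.902, 0.0]
wrist_force: [-0.4, 1.3, -4.2]
opening: 0.116
```

```bash
python3 ob.py
```

```text
t 23.05 pos [0.5263 0.0207 0.0571] yaw 2.2488 q6 -0.865 F [-0.41  1.27 -4.16] T [0.275 0.165 0.063] tau6 -0.613 op 0.116 [6.000e-04 4.317e-01 9.020e-01 4.000e-04]
```

{"fn": "servo_tool", "kwargs": {
  "plan": [
    [[0, 0, -0.0001, -0.05, -1]]
  ]
}}

```text
time_s: 23.15
eef_pos: [0.5264, 0.0207, 0.057]
eef_rot: [0.001, 0.454, 0.891, 0.0]
wrist_force: [-0.3, 2.3, -2.1]
opening: 0.118
```

```bash
python3 ob.py
```

```text
t 23.15 pos [0.5264 0.0207 0.057 ] yaw 2.1988 q6 -0.815 F [-0.33  2.33 -2.1 ] T [0.296 0.271 0.046] tau6 -0.603 op 0.118 [6.000e-04 4.541e-01 8.909e-01 4.000e-04]
```

{"fn": "servo_tool", "kwargs": {
  "plan": [
    [[0, 0, 0, -0.05, -1], [0, 0, -0.0001, -0.03, -1], [0, 0, 0, 0, -1], [0, 0, 0, 0, -1], [0, 0, 0, 0, -1], [0, 0, 0, 0, -1]]
  ]
}}

```text
time_s: 23.75
eef_pos: [0.5264, 0.0207, 0.0569]
eef_rot: [0.001, 0.488, 0.873, 0.0]
wrist_force: [-0.3, 4.5, 2.5]
opening: 0.119
```

```bash
python3 ob.py; python3 - <<'E'
from h import *
p=camera('top');cv2.imwrite('pics/t5.png',cv2.resize(p['img'][110:260,190:400],None,fx=3.5,fy=3.5))
E
```

```text
t 23.75 pos [0.5264 0.0207 0.0569] yaw 2.1211 q6 -0.737 F [-0.26  4.52  2.49] T [ 0.689  0.176 -0.019] tau6 -0.021 op 0.119 [5.000e-04 4.884e-01 8.726e-01 4.000e-04]
```

View pics/t5.png

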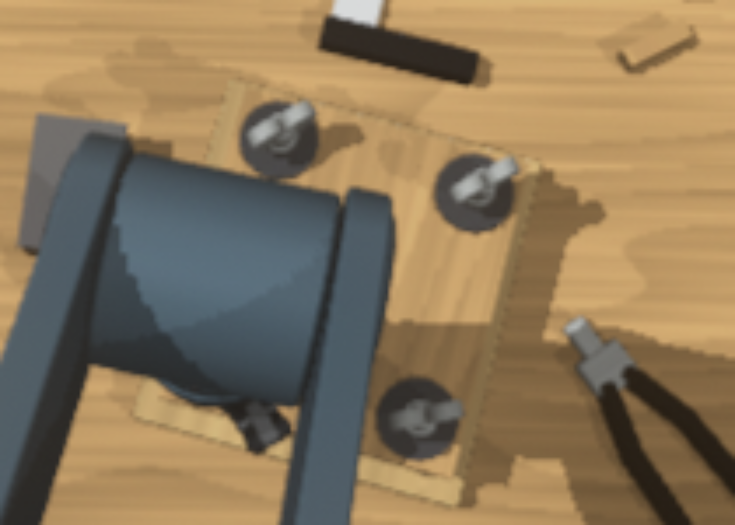

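{"fn": "servo_tool", "kwargs": {
  "plan": [
    [[0, 0.0002, -0.0001, -0.05, -1], [0, 0.0002, 0, -0.05, -1], [0, 0, -0.0001, -0.05, -1], [0, 0, -0.0001, -0.05, -1]]
  ]
}}

```text
time_s: 24.2
eef_pos: [0.5265, 0.0208, 0.0567]
eef_rot: [0.001, 0.574, 0.819, 0.0]
wrist_force: [-0.6, 3.5, 4.5]
opening: 0.12
```

```bash
python3 ob.py
```

```text
t 24.2 pos [0.5265 0.0208 0.0567] yaw 1.9193 q6 -0.534 F [-0.56  3.47  4.49] T [0.604 0.272 0.128] tau6 -0.534 op 0.12 [7.000e-04 5.738e-01 8.190e-01 2.000e-04]
```

{"fn": "servo_tool", "kwargs": {
  "plan": [
    [[0, 0, 0, -0.05, -1], [0, 0, -0.0001, -0.05, -1], [0, 0, 0, -0.05, -1], [0, 0, -0.0001, -0.05, -1]]
  ]
}}

```text
time_s: 24.6
eef_pos: [0.5266, 0.0208, 0.0565]
eef_rot: [0.001, 0.653, 0.758, 0.0]
wrist_force: [-0.7, 3.8, 4.8]
opening: 0.118
```

```bash
python3 ob.py
```

```text
t 24.6 pos [0.5266 0.0208 0.0565] yaw 1.7193 q6 -0.334 F [-0.68  3.76  4.85] T [0.672 0.226 0.189] tau6 -0.479 op 0.118 [7.000e-04 6.527e-01 7.576e-01 4.000e-04]
```

{"fn": "servo_tool", "kwargs": {
  "plan": [
    [[0, 0, 0, -0.05, -1], [0, 0, -0.0001, -0.05, -1], [0, 0, 0, -0.05, -1], [0, 0, -0.0001, -0.05, -1]]
  ]
}}

```text
time_s: 25.0
eef_pos: [0.5267, 0.0208, 0.0564]
eef_rot: [0.001, 0.725, 0.689, 0.001]
wrist_force: [0.3, 3.3, 4.7]
opening: 0.118
```

```bash
python3 ob.py
```

```text
t 25.0 pos [0.5267 0.0208 0.0564] yaw 1.5195 q6 -0.135 F [0.32 3.26 4.68] T [0.651 0.191 0.198] tau6 -0.425 op 0.118 [7.000e-04 7.250e-01 6.887e-01 5.000e-04]
```

{"fn": "servo_tool", "kwargs": {
  "plan": [
    [[0, 0, 0, -0.05, -1], [0, 0, -0.0001, -0.05, -1], [0, 0, 0, -0.05, -1]]
  ]
}}

```text
time_s: 25.3
eef_pos: [0.5267, 0.0208, 0.0562]
eef_rot: [0.001, 0.775, 0.633, 0.001]
wrist_force: [0.8, 3.1, 3.3]
opening: 0.122
```

```bash
python3 ob.py
```

```text
t 25.3 pos [0.5267 0.0208 0.0562] yaw 1.3696 q6 0.015 F [0.84 3.07 3.34] T [0.673 0.087 0.304] tau6 -0.387 op 0.122 [7.000e-04 7.745e-01 6.325e-01 6.000e-04]
```

{"fn": "servo_tool", "kwargs": {
  "plan": [
    [[0, 0, -0.0001, -0.035, -1], [0, 0, 0, 0, -1], [0, 0, 0, 0, 0.2], [0, 0, 0, 0, 0.2], [0, 0, 0, 0, 0.2], [0, 0, 0.035, 0, 0.2], [0, 0, 0.04, 0, 0.2]]
  ]
}}

```text
time_s: 26.0
eef_pos: [0.5237, 0.0209, 0.1291]
eef_rot: [-0.002, 0.785, 0.619, -0.002]
wrist_force: [-0.1, 0.4, 0.5]
opening: 0.603
```

{"fn": "servo_tool", "kwargs": {
  "plan": [
    [[0.0142, -0.0203, 0, 0.092, 0.2], [0.0142, -0.0203, 0, 0.092, 0.2], [0.0142, -0.0203, 0, 0.092, 0.2], [0.0142, -0.0203, 0, 0.092, 0.2], [0.0142, -0.0203, 0, 0.092, 0.2], [0.0142, -0.0203, 0, 0.092, 0.2], [0.0142, -0.0203, 0, 0.092, 0.2], [0.0142, -0.0203, 0, 0.092, 0.2]]
  ]
}}

```text
time_s: 26.8
eef_pos: [0.6395, -0.1426, 0.1298]
eef_rot: [-0.0, 0.508, 0.861, -0.0]
wrist_force: [0.4, -0.8, -0.3]
opening: 0.603
```

{"fn": "servo_tool", "kwargs": {
  "plan": [
    [[0, 0, 0, 0, 0.2], [0, 0, 0, 0, 0.2], [0, 0, 0, 0, 0.2]]
  ]
}}

```text
time_s: 27.1
eef_pos: [0.6386, -0.1407, 0.1299]
eef_rot: [-0.001, 0.51, 0.86, -0.0]
wrist_force: [-0.7, -0.2, -0.6]
opening: 0.6
```

```bash
python3 cu.py 2 .6406 -.1412 -1.07 c2b
```

```text
t 27.1 pos [ 0.6386 -0.1407  0.1299] yaw 2.0712 q6 -0.898 F [-0.74 -0.23 -0.62] T [-0.048  0.007 -0.017]
[ 0.6403 -0.1417 -1.0651  0.6778]
move [ 0.0017 -0.001 ] roll 0.0053
```

View pics/c2b.png

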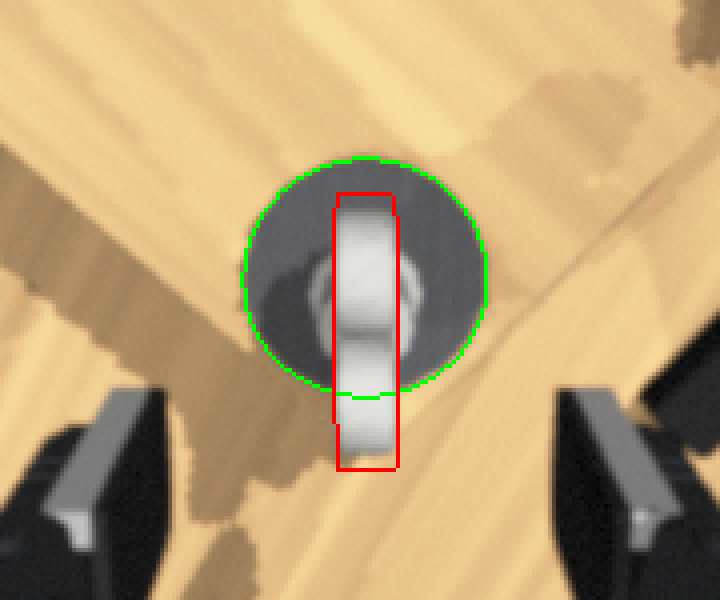

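{"fn": "servo_tool", "kwargs": {
  "plan": [
    [[0.0018, -0.0012, -0.025, 0, 0.2], [0, 0, -0.025, 0, 0.2], [0, 0, -0.0228, 0, 0], [0, 0, 0, 0, -1], [0, 0, 0, 0, -1], [0, 0, 0, 0, -1], [0, 0, 0, 0, -1], [0, 0, 0, 0, -1]]
  ]
}}

```text
time_s: 27.95
eef_pos: [0.6407, -0.1424, 0.0583]
eef_rot: [-0.0, 0.51, 0.86, -0.0]
wrist_force: [-6.3, 1.6, -0.3]
opening: 0.117
```

```bash
python3 ob.py
```

```text
t 27.95 pos [ 0.6407 -0.1424  0.0583] yaw 2.0719 q6 -0.9 F [-6.32  1.58 -0.25] T [ 0.26   0.714 -0.037] tau6 0.037 op 0.117 [-5.000e-04  5.097e-01  8.603e-01 -1.000e-04]
```

{"fn": "servo_tool", "kwargs": {
  "plan": [
    [[-0.0003, 0, -0.0001, -0.05, -1], [-0.0003, 0, 0, -0.05, -1], [-0.0003, 0, -0.0001, -0.05, -1], [0, 0, -0.0001, -0.05, -1]]
  ]
}}

```text
time_s: 28.35
eef_pos: [0.6406, -0.1424, 0.0581]
eef_rot: [0.0, 0.594, 0.805, 0.0]
wrist_force: [-2.3, 2.0, -1.7]
opening: 0.12
```

```bash
python3 ob.py
```

```text
t 28.35 pos [ 0.6406 -0.1424  0.0581] yaw 1.8699 q6 -0.699 F [-2.28  1.96 -1.67] T [0.282 0.197 0.141] tau6 -0.529 op 0.12 [4.000e-04 5.938e-01 8.046e-01 3.000e-04]
```

{"fn": "servo_tool", "kwargs": {
  "plan": [
    [[0, 0, 0, -0.05, -1], [0, 0, -0.0001, -0.05, -1], [0, 0, 0, -0.05, -1], [0, 0, -0.0001, -0.05, -1]]
  ]
}}

```text
time_s: 28.75
eef_pos: [0.6406, -0.1425, 0.058]
eef_rot: [0.0, 0.671, 0.741, 0.0]
wrist_force: [-3.4, 1.8, -1.5]
opening: 0.119
```

```bash
python3 ob.py
```

```text
t 28.75 pos [ 0.6406 -0.1425  0.058 ] yaw 1.6702 q6 -0.499 F [-3.39  1.85 -1.54] T [0.272 0.336 0.169] tau6 -0.472 op 0.119 [3.000e-04 6.711e-01 7.413e-01 3.000e-04]
```

{"fn": "servo_tool", "kwargs": {
  "plan": [
    [[0, 0, 0, -0.05, -1], [0, 0, -0.0001, -0.05, -1], [0, 0, 0, -0.05, -1], [0, 0, -0.0001, -0.05, -1]]
  ]
}}

```text
time_s: 29.15
eef_pos: [0.6405, -0.1425, 0.0577]
eef_rot: [0.0, 0.742, 0.671, 0.0]
wrist_force: [-2.8, 1.8, -1.5]
opening: 0.117
```

```bash
python3 ob.py
```

```text
t 29.15 pos [ 0.6405 -0.1425  0.0577] yaw 1.4704 q6 -0.299 F [-2.77  1.76 -1.52] T [0.206 0.336 0.261] tau6 -0.417 op 0.117 [3.000e-04 7.417e-01 6.707e-01 2.000e-04]
```

{"fn": "servo_tool", "kwargs": {
  "plan": [
    [[0, 0, 0, -0.05, -1], [0, 0, -0.0001, -0.05, -1], [0, 0, 0, -0.05, -1]]
  ]
}}

```text
time_s: 29.45
eef_pos: [0.6405, -0.1425, 0.0576]
eef_rot: [0.0, 0.79, 0.613, 0.0]
wrist_force: [-2.4, 0.7, -1.3]
opening: 0.123
```

```bash
python3 ob.py
```

```text
t 29.45 pos [ 0.6405 -0.1425  0.0576] yaw 1.3204 q6 -0.149 F [-2.38  0.69 -1.28] T [0.142 0.306 0.289] tau6 -0.377 op 0.123 [2.000e-04 7.899e-01 6.133e-01 2.000e-04]
```

{"fn": "servo_tool", "kwargs": {
  "plan": [
    [[0, 0, -0.0001, -0.035, -1], [0, 0, 0, 0, -1], [0, 0, 0, 0, 0.2], [0, 0, 0, 0, 0.2], [0, 0, 0, 0, 0.2], [0, 0, 0.035, 0, 0.2], [0, 0, 0.038, 0, 0.2]]
  ]
}}

```text
time_s: 30.15
eef_pos: [0.6392, -0.1424, 0.1289]
eef_rot: [-0.001, 0.8, 0.6, -0.001]
wrist_force: [0.5, -0.2, 0.8]
opening: 0.601
```

{"fn": "servo_tool", "kwargs": {
  "plan": [
    [[0.004, 0.0157, 0, 0.102, 0.2], [0.004, 0.0157, 0, 0.102, 0.2], [0.004, 0.0157, 0, 0.102, 0.2], [0.004, 0.0157, 0, 0.102, 0.2], [0.004, 0.0157, 0, 0.102, 0.2], [0.004, 0.0157, 0, 0.102, 0.2], [0.004, 0.0157, 0, 0.102, 0.2], [0.004, 0.0157, 0, 0.102, 0.2]]
  ]
}}

```text
time_s: 30.95
eef_pos: [0.6729, -0.0166, 0.1301]
eef_rot: [0.001, 0.495, 0.869, 0.0]
wrist_force: [0.1, -1.1, 0.1]
opening: 0.6
```

{"fn": "servo_tool", "kwargs": {
  "plan": [
    [[0, 0, 0, 0, 0.2], [0, 0, 0, 0, 0.2], [0, 0, 0, 0, 0.2]]
  ]
}}

```text
time_s: 31.25
eef_pos: [0.6723, -0.018, 0.1298]
eef_rot: [0.0, 0.497, 0.867, -0.0]
wrist_force: [0.8, 0.2, -0.2]
opening: 0.599
```

```bash
python3 cu.py 1 .672 -.0157 -1.037 c1b
```

```text
t 31.25 pos [ 0.6723 -0.018   0.1298] yaw 2.1003 q6 -0.732 F [ 0.77  0.24 -0.21] T [-0.031 -0.008 -0.035]
[ 0.6719 -0.0156 -1.0322  0.7093]
move [-0.0003  0.0024] roll 0.0091
```

View pics/c1b.png

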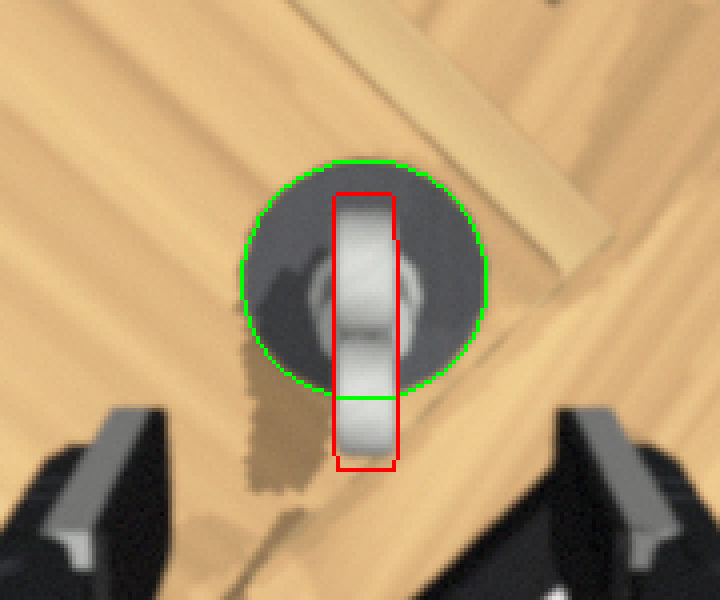

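{"fn": "servo_tool", "kwargs": {
  "plan": [
    [[-0.0002, 0.0019, -0.025, 0.005, 0.2], [0, 0, -0.025, 0, 0.2], [0, 0, -0.0215, 0, 0], [0, 0, 0, 0, -1], [0, 0, 0, 0, -1], [0, 0, 0, 0, -1], [0, 0, 0, 0, -1], [0, 0, 0, 0, -1]]
  ]
}}

```text
time_s: 32.1
eef_pos: [0.6722, -0.0159, 0.059]
eef_rot: [0.0, 0.494, 0.869, -0.0]
wrist_force: [-2.0, -3.6, -1.6]
opening: 0.118
```

```bash
python3 ob.py
```

```text
t 32.1 pos [ 0.6722 -0.0159  0.059 ] yaw 2.1075 q6 -0.736 F [-1.98 -3.63 -1.55] T [-0.501  0.421 -0.051] tau6 -0.029 op 0.118 [ 4.000e-04  4.943e-01  8.693e-01 -3.000e-04]
```

{"fn": "servo_tool", "kwargs": {
  "plan": [
    [[0, 0, -0.0001, -0.05, -1], [0, 0, 0, -0.05, -1], [0, 0, -0.0001, -0.05, -1], [0, 0, -0.0001, -0.05, -1]]
  ]
}}

```text
time_s: 32.5
eef_pos: [0.6722, -0.0159, 0.0588]
eef_rot: [0.0, 0.579, 0.815, -0.0]
wrist_force: [-3.5, -3.5, -0.5]
opening: 0.117
```

```bash
python3 ob.py
```

```text
t 32.5 pos [ 0.6722 -0.0159  0.0588] yaw 1.9059 q6 -0.534 F [-3.49 -3.54 -0.52] T [-0.485  0.527  0.1  ] tau6 -0.537 op 0.117 [ 5.000e-04  5.793e-01  8.151e-01 -3.000e-04]
```

{"fn": "servo_tool", "kwargs": {
  "plan": [
    [[0, 0, 0, -0.05, -1], [0, 0, -0.0001, -0.05, -1], [0, 0, 0, -0.05, -1], [0, 0, -0.0001, -0.05, -1]]
  ]
}}

```text
time_s: 32.9
eef_pos: [0.6723, -0.0159, 0.0586]
eef_rot: [0.001, 0.658, 0.753, -0.0]
wrist_force: [-2.7, -3.1, -0.2]
opening: 0.12
```

```bash
python3 ob.py
```

```text
t 32.9 pos [ 0.6723 -0.0159  0.0586] yaw 1.706 q6 -0.334 F [-2.73 -3.06 -0.23] T [-0.555  0.428  0.191] tau6 -0.478 op 0.12 [ 6.000e-04  6.577e-01  7.533e-01 -3.000e-04]
```

{"fn": "servo_tool", "kwargs": {
  "plan": [
    [[0, 0, 0, -0.05, -1], [0, 0, -0.0001, -0.05, -1], [0, 0, 0, -0.05, -1], [0, 0, -0.0001, -0.05, -1]]
  ]
}}

```text
time_s: 33.3
eef_pos: [0.6723, -0.0159, 0.0584]
eef_rot: [0.001, 0.73, 0.684, -0.0]
wrist_force: [-3.1, -3.8, 0.2]
opening: 0.12
```

```bash
python3 ob.py
```

```text
t 33.3 pos [ 0.6723 -0.0159  0.0584] yaw 1.5061 q6 -0.134 F [-3.07 -3.82  0.17] T [-0.552  0.443  0.272] tau6 -0.422 op 0.12 [ 7.000e-04  7.296e-01  6.839e-01 -2.000e-04]
```

{"fn": "servo_tool", "kwargs": {
  "plan": [
    [[0, 0, 0, -0.05, -1], [0, 0, -0.0001, -0.05, -1], [0, 0, 0, -0.05, -1]]
  ]
}}

```text
time_s: 33.6
eef_pos: [0.6723, -0.0159, 0.0583]
eef_rot: [0.001, 0.779, 0.627, -0.0]
wrist_force: [-3.1, -3.8, -1.1]
opening: 0.121
```

```bash
python3 ob.py
```

```text
t 33.6 pos [ 0.6723 -0.0159  0.0583] yaw 1.3563 q6 0.016 F [-3.07 -3.78 -1.1 ] T [-0.55   0.4    0.275] tau6 -0.382 op 0.121 [ 7.000e-04  7.787e-01  6.273e-01 -2.000e-04]
```

{"fn": "servo_tool", "kwargs": {
  "plan": [
    [[0, 0, -0.0001, -0.035, -1], [0, 0, 0, 0, -1], [0, 0, 0, 0, 0.2], [0, 0, 0, 0, 0.2], [0, 0, 0, 0, 0.2], [0, 0, 0.035, 0, 0.2], [0, 0, 0.038, 0, 0.2]]
  ]
}}

```text
time_s: 34.3
eef_pos: [0.6708, -0.0146, 0.1293]
eef_rot: [-0.002, 0.789, 0.614, -0.001]
wrist_force: [1.0, -0.1, 0.7]
opening: 0.6
```

{"fn": "servo_tool", "kwargs": {
  "plan": [
    [[-0.0221, -0.0112, 0, 0.058, 0.2], [-0.0221, -0.0112, 0, 0.058, 0.2], [-0.0221, -0.0112, 0, 0.058, 0.2], [-0.0221, -0.0112, 0, 0.058, 0.2], [-0.0221, -0.0112, 0, 0.058, 0.2], [-0.0221, -0.0112, 0, 0.058, 0.2], [-0.0221, -0.0112, 0, 0.058, 0.2], [-0.0221, -0.0112, 0, 0.058, 0.2]]
  ]
}}

```text
time_s: 35.1
eef_pos: [0.4948, -0.105, 0.1307]
eef_rot: [0.001, 0.626, 0.78, 0.0]
wrist_force: [0.1, -0.9, 0.2]
opening: 0.601
```

{"fn": "servo_tool", "kwargs": {
  "plan": [
    [[0, 0, 0, 0, 0.2], [0, 0, 0, 0, 0.2], [0, 0, 0, 0, 0.2]]
  ]
}}

```text
time_s: 35.4
eef_pos: [0.4963, -0.1046, 0.1308]
eef_rot: [0.001, 0.627, 0.779, 0.0]
wrist_force: [0.1, 0.0, 0.1]
opening: 0.602
```

```bash
python3 cu.py 4 .4952 -.105 -1.353 c4b
```

```text
t 35.4 pos [ 0.4963 -0.1046  0.1308] yaw 1.7864 q6 -0.658 F [0.07 0.02 0.12] T [-0.021  0.015  0.009]
[ 0.4949 -0.1047 -1.3533  0.6145]
move [-0.0014 -0.    ] roll 0.0019
```

View pics/c4b.png

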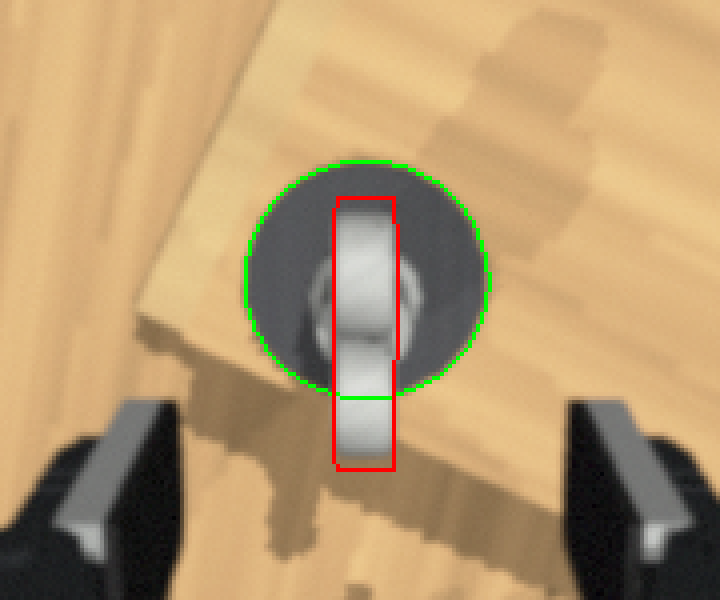

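{"fn": "servo_tool", "kwargs": {
  "plan": [
    [[-0.0013, -0.0006, -0.025, 0, 0.2], [0, 0, -0.025, 0, 0.2], [0, 0, -0.0235, 0, 0], [0, 0, 0, 0, -1], [0, 0, 0, 0, -1], [0, 0, 0, 0, -1], [0, 0, 0, 0, -1], [0, 0, 0, 0, -1]]
  ]
}}

```text
time_s: 36.25
eef_pos: [0.4948, -0.1051, 0.0575]
eef_rot: [0.001, 0.627, 0.779, 0.001]
wrist_force: [3.5, 3.4, -5.4]
opening: 0.12
```

```bash
python3 ob.py
```

```text
t 36.25 pos [ 0.4948 -0.1051  0.0575] yaw 1.7868 q6 -0.662 F [ 3.46  3.39 -5.36] T [ 0.638 -0.617  0.02 ] tau6 0.04 op 0.12 [7.000e-04 6.268e-01 7.792e-01 6.000e-04]
```

{"fn": "servo_tool", "kwargs": {
  "plan": [
    [[0, 0, -0.0001, -0.05, -1], [0, 0, 0, -0.05, -1], [0, 0, -0.0001, -0.05, -1], [0, 0, -0.0001, -0.05, -1]]
  ]
}}

```text
time_s: 36.65
eef_pos: [0.4949, -0.1052, 0.0573]
eef_rot: [0.001, 0.702, 0.712, 0.001]
wrist_force: [4.1, 4.1, -3.4]
opening: 0.12
```

```bash
python3 ob.py
```

```text
t 36.65 pos [ 0.4949 -0.1052  0.0573] yaw 1.5848 q6 -0.46 F [ 4.13  4.14 -3.45] T [ 0.743 -0.617  0.118] tau6 -0.542 op 0.12 [7.000e-04 7.021e-01 7.120e-01 8.000e-04]
```

{"fn": "servo_tool", "kwargs": {
  "plan": [
    [[0, 0, 0, -0.05, -1], [0, 0, -0.0001, -0.05, -1], [0, 0, 0, -0.05, -1], [0, 0, -0.0001, -0.05, -1]]
  ]
}}

```text
time_s: 37.05
eef_pos: [0.495, -0.1052, 0.0571]
eef_rot: [0.001, 0.77, 0.638, 0.001]
wrist_force: [5.2, 5.5, -3.3]
opening: 0.119
```

```bash
python3 ob.py
```

```text
t 37.05 pos [ 0.495  -0.1052  0.0571] yaw 1.3849 q6 -0.26 F [ 5.17  5.45 -3.26] T [ 0.688 -0.708  0.145] tau6 -0.488 op 0.119 [7.000e-04 7.697e-01 6.384e-01 8.000e-04]
```

{"fn": "servo_tool", "kwargs": {
  "plan": [
    [[0, 0, 0, -0.05, -1], [0, 0, -0.0001, -0.05, -1], [0, 0, 0, -0.05, -1], [0, 0, -0.0001, -0.05, -1]]
  ]
}}

```text
time_s: 37.45
eef_pos: [0.4951, -0.1052, 0.0569]
eef_rot: [0.001, 0.83, 0.558, 0.001]
wrist_force: [5.1, 5.4, -3.0]
opening: 0.119
```

```bash
python3 ob.py
```

```text
t 37.45 pos [ 0.4951 -0.1052  0.0569] yaw 1.1851 q6 -0.06 F [ 5.08  5.36 -2.98] T [ 0.627 -0.749  0.229] tau6 -0.435 op 0.119 [7.000e-04 8.295e-01 5.585e-01 1.000e-03]
```

{"fn": "servo_tool", "kwargs": {
  "plan": [
    [[0, 0, 0, -0.05, -1], [0, 0, -0.0001, -0.05, -1], [0, 0, 0, -0.05, -1]]
  ]
}}

```text
time_s: 37.75
eef_pos: [0.4951, -0.1052, 0.0568]
eef_rot: [0.001, 0.869, 0.495, 0.001]
wrist_force: [5.1, 3.6, -5.0]
opening: 0.118
```

```bash
python3 ob.py
```

```text
t 37.75 pos [ 0.4951 -0.1052  0.0568] yaw 1.0351 q6 0.09 F [ 5.09  3.64 -5.01] T [ 0.617 -0.77   0.264] tau6 -0.397 op 0.118 [7.000e-04 8.690e-01 4.948e-01 1.100e-03]
```

{"fn": "servo_tool", "kwargs": {
  "plan": [
    [[0, 0, -0.0001, -0.05, -1], [0, 0, 0, 0, -1], [0, 0, 0, 0, 0.2], [0, 0, 0, 0, 0.2], [0, 0, 0, 0, 0.2], [0, 0, 0.035, 0, 0.2], [0, 0, 0.045, 0, 0.2], [0, 0, 0.045, 0, 0.2]]
  ]
}}

```text
time_s: 38.55
eef_pos: [0.4932, -0.1054, 0.1821]
eef_rot: [-0.0, 0.881, 0.474, -0.001]
wrist_force: [0.6, -1.0, -0.0]
opening: 0.599
```

{"fn": "servo_tool", "kwargs": {
  "plan": [
    [[-0.02, 0, 0.045, 0, 0.2], [-0.02, 0, 0.04, 0, 0.2], [-0.02, 0, 0.03, 0, 0.2], [0, 0, 0, 0, 0.2], [0, 0, 0, 0, 0.2]]
  ]
}}

```text
time_s: 39.05
eef_pos: [0.4341, -0.1058, 0.2968]
eef_rot: [0.001, 0.881, 0.473, 0.001]
wrist_force: [0.1, 0.1, 0.6]
opening: 0.595
```

```bash
python3 ob.py; python3 - <<'E'
from h import *
p=camera('wrist');cv2.imwrite('pics/f1.png',cv2.resize(p['img'],(768,576)))
p=camera('top')
for k in('sanding_block','pliers','try_square'):
    for d in pinpoint(p,k)[:1]:
        r,c=d['centre'];print(k,d['conf'],atz(p,r*384,c*512,0).round(4))
p=camera('scene');cv2.imwrite('pics/f2.png',cv2.resize(p['img'][100:260,120:340],None,fx=3.5,fy=3.5))
E
```

```text
t 39.05 pos [ 0.4341 -0.1058  0.2968] yaw 0.9861 q6 0.079 F [0.07 0.13 0.57] T [ 0.    -0.037 -0.004] tau6 -0.023 op 0.595 [1.200e-03 8.809e-01 4.733e-01 6.000e-04]
sanding_block 0.86 [0.6375 0.1156 0.    ]
try_square 0.96 [ 0.7469 -0.1019  0.    ]
```

View pics/f1.png

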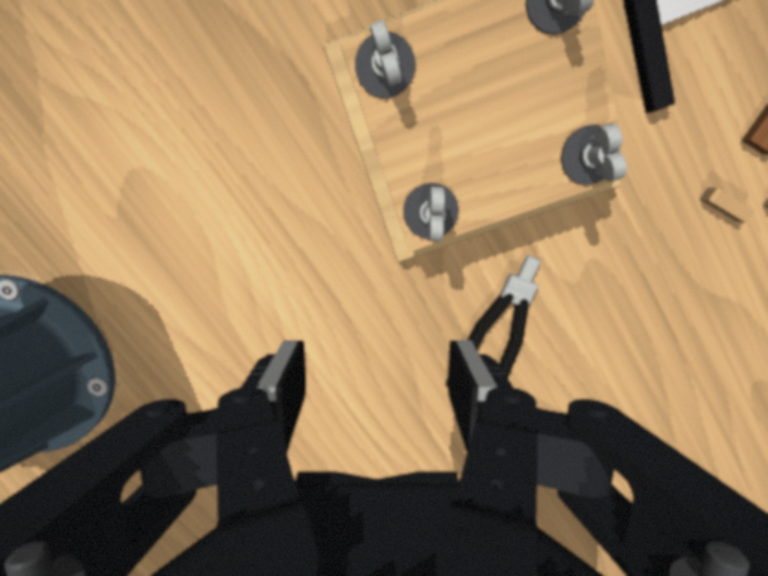

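View pics/f2.png

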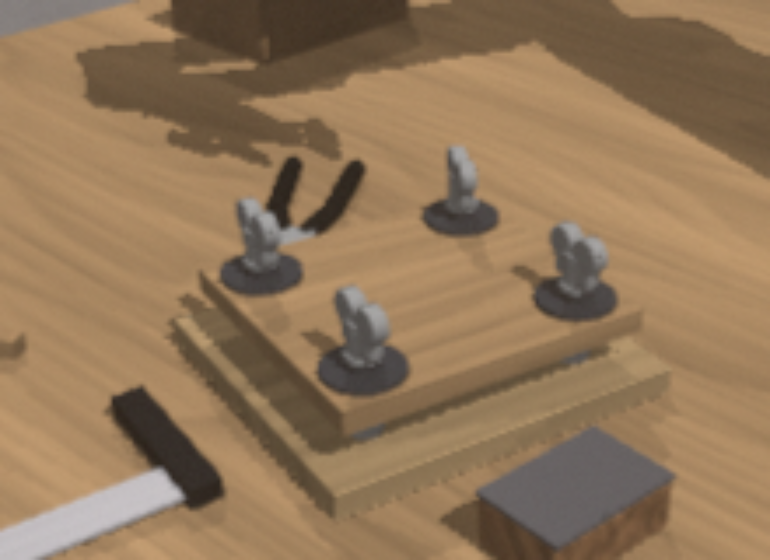

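Everything is in place: the board looks level, the tools have not moved, and the gripper is clear. Handing in.

```bash
python3 -c "
from bench import *
print(hand_in())"
```

```text
the job is handed in; nothing more can be done
None
```

I tightened all four nuts in two crosswise passes and handed the job in at about 39 s. No verdict was reported. The contact forces can't be read directly, so the loads below are estimates from joint-6 torque and turn angle.

- **First pass:** I did the corner nearest the robot, then its diagonal opposite, then the other two. Each nut turned until the joint-6 torque began to rise, then about 0.22–0.26 rad further, roughly 7–8 N.
- **Second pass:** I did the second diagonal first, then the first, giving each nut about 0.79 rad (45°) more. The resistance at the end was 0.24–0.26 N m, close to even on all four. That suggests about 33 N each, within the 20–60 N band.
- **Torque slope:** The measured rise was about 0.2–0.3 N m per rad, at or below the stated 0.3–0.6. I relied mainly on the turn angle for the loads.
- **Failed first grip:** The fingers shut on air above the first nut. The pictures showed the fingertips about 35 mm higher than the described tool frame puts them, so I gripped that much lower from then on.
- **Last checks:**
  - The board looked level by eye, and the gripper was well clear with about zero wrist force.
  - The networks put the sanding block 9 mm and the try square 3 mm from their first readings, which I take to be measurement error.
  - The network did not find the pliers in the last picture; by eye they had not moved.

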